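# Unpack mounting lugs and load them in the drilling fixture

## Task

Get the mounting lugs ready for drilling: fold both long flaps of the carton right back, well past upright, then take out every lug and load it in a nest of its own in the drilling fixture: lift the nest's spring clip, slide the long end of the lug's foot in beneath it until it is fully home against the end stop, and lower the clip onto the foot. Finish with every clip down, used or not, and leave the other things on the bench alone.

Things in the scene. Friction and masses are not known exactly. Their poses are not given: they have to be found in the camera images.
- fixture: Drilling fixture, fixed: a flat dark steel plate, 12 mm thick, 290 mm along its y, from x -105 to +110 mm, with three identical nests side by side at 94 mm pitch along y, each with its own spring clip. Origin on the bench below the plate; x runs into the nests, from their open front towards their end stops; z up.
- carton: Cardboard carton, fixed: outside 168 mm (its x) by 250 mm (its y) by 62 mm high, walls and floor 4 mm, closed by two long flaps; the short flaps already hang down outside. Origin on the bench under its centre, z up. The lugs lie loose on its floor, side by side, feet down, their +x roughly along the carton's x.
- nest1 (a point): Point on the plate's top face (12 mm above the bench) in the nest on the fixture's +y side: a lug's origin lies here when it is fully home. Axes as the fixture's. The end stop's face is 55 mm on in x (12 mm high). Two guide rails 7 mm high, 55 mm apart, run from 15 mm before this point to the stop, with flared lead-ins 20 mm long before them; the front (-x) is open.
- clip1 (a joint): Lift angle (rad) of nest1's over-centre spring clip: 0 down, 0.15 down on a foot, 0.95 fully up. Its spring drives it down below 0.5, up above; lifting takes 9 N at the tab. Hinge axis along the fixture's y, 72 mm past the nest point in x, 32 mm above the bench. Strip 20 wide, 5 thick, reaching 65 mm to -x of the hinge, rubber pad below it 46 mm from the hinge.
- clip1_tab (a point): Grip point on clip1's finger tab, moving with the clip: at joint 0 it is 56 mm to -x of the hinge and 24.5 mm above it. The tab is a black block on the strip's front end, 10 mm wide (along y), 18 mm long, rising 32 mm above the strip; this point is 22 mm above the strip's top. Pinch its 10 mm from above; it can turn between the fingers as the clip swings.
- nest2 (a point): Point on the plate's top face (12 mm above the bench) in the middle nest: a lug's origin lies here when it is fully home. Axes as the fixture's. The end stop's face is 55 mm on in x (12 mm high). Two guide rails 7 mm high, 55 mm apart, run from 15 mm before this point to the stop, with flared lead-ins 20 mm long before them; the front (-x) is open.
- clip2 (a joint): Lift angle (rad) of nest2's over-centre spring clip: 0 down, 0.15 down on a foot, 0.95 fully up. Its spring drives it down below 0.5, up above; lifting takes 9 N at the tab. Hinge axis along the fixture's y, 72 mm past the nest point in x, 32 mm above the bench. Strip 20 wide, 5 thick, reaching 65 mm to -x of the hinge, rubber pad below it 46 mm from the hinge.
- clip2_tab (a point): Grip point on clip2's finger tab, moving with the clip: at joint 0 it is 56 mm to -x of the hinge and 24.5 mm above it. The tab is a black block on the strip's front end, 10 mm wide (along y), 18 mm long, rising 32 mm above the strip; this point is 22 mm above the strip's top. Pinch its 10 mm from above; it can turn between the fingers as the clip swings.
- nest3 (a point): Point on the plate's top face (12 mm above the bench) in the nest on the fixture's -y side: a lug's origin lies here when it is fully home. Axes as the fixture's. The end stop's face is 55 mm on in x (12 mm high). Two guide rails 7 mm high, 55 mm apart, run from 15 mm before this point to the stop, with flared lead-ins 20 mm long before them; the front (-x) is open.
- clip3 (a joint): Lift angle (rad) of nest3's over-centre spring clip: 0 down, 0.15 down on a foot, 0.95 fully up. Its spring drives it down below 0.5, up above; lifting takes 9 N at the tab. Hinge axis along the fixture's y, 72 mm past the nest point in x, 32 mm above the bench. Strip 20 wide, 5 thick, reaching 65 mm to -x of the hinge, rubber pad below it 46 mm from the hinge.
- clip3_tab (a point): Grip point on clip3's finger tab, moving with the clip: at joint 0 it is 56 mm to -x of the hinge and 24.5 mm above it. The tab is a black block on the strip's front end, 10 mm wide (along y), 18 mm long, rising 32 mm above the strip; this point is 22 mm above the strip's top. Pinch its 10 mm from above; it can turn between the fingers as the clip swings.
- flap_near (a joint): Angle (rad) of the carton's long flap on its -x side: 0 closed flat over the carton, 1.57 upright, 3.14 folded out level; limit 3.4. Starts half up; its slightly stiff fold keeps it wherever it is left. The fold runs along the carton's y, 82 mm from its centre, 62 mm above the bench; the flap is 80 mm long from the fold, 246 mm wide, 4 mm thick.
- flap_far (a joint): Angle (rad) of the carton's long flap on its +x side: 0 closed flat over the carton, 1.57 upright, 3.14 folded out level; limit 3.4. Starts half up; its slightly stiff fold keeps it wherever it is left. The fold runs along the carton's y, 82 mm from its centre, 62 mm above the bench; the flap is 80 mm long from the fold, 246 mm wide, 4 mm thick.
- lug1: Aluminium mounting lug, 0.17 kg: a flat foot 110 (its x) by 50 by 8 mm thick, with an upright ear across it, 8 mm thick (along x), 40 wide, round-topped, 52 mm above the underside, its middle at x = -25 mm. Origin at the centre of the foot's underside, z up. The long bare end (+x) goes under the clip. None if absent in this start (2 or 3 lugs are there).
- lug2: Aluminium mounting lug, 0.17 kg: a flat foot 110 (its x) by 50 by 8 mm thick, with an upright ear across it, 8 mm thick (along x), 40 wide, round-topped, 52 mm above the underside, its middle at x = -25 mm. Origin at the centre of the foot's underside, z up. The long bare end (+x) goes under the clip. None if absent in this start (2 or 3 lugs are there).
- lug3: Aluminium mounting lug, 0.17 kg: a flat foot 110 (its x) by 50 by 8 mm thick, with an upright ear across it, 8 mm thick (along x), 40 wide, round-topped, 52 mm above the underside, its middle at x = -25 mm. Origin at the centre of the foot's underside, z up. The long bare end (+x) goes under the clip. None if absent in this start (2 or 3 lugs are there).
- wrench: Wrench, 190 mm, lying on the bench: a bystander, to be left alone.
- oil_bottle: Grey oil bottle, 60 mm across, 150 mm high, standing: a bystander, to be left alone.
- tin: Steel tin, 68 mm across, 75 mm high: a bystander, to be left alone.
- screwdriver: Screwdriver, 200 mm, lying: a bystander, to be left alone.
- piston: Engine piston, 82 mm across, 62 mm high: a bystander, to be left alone.
There are look-alikes about, which are no part of the job. What is shaped like the lug1 but yellow is not meant. Leave any purple look-alike of the lug3 alone.

How it is judged:
By the outcome, as a careful person would: the job done as asked, in the order asked, and still so for the second after the job is handed in, with the robot touching nothing.
Of lug1, lug2, lug3 only 2 to 3 are there at a start; the rules pass over those that are not, and their reading is None.
At some moment in a run one of lug1, lug2, lug3 may be knocked a few centimetres aside while the robot is not near it.
It also fails if it takes over 210 s, if anything falls off the work surface, if the arm or the gripper's body presses on something with over 40 N, if the wrist force passes 120 N, or if a joint passes its speed limit or range.

## Robot

A 6-joint arm with a two-finger parallel gripper is mounted at the origin on the work surface. World frame = base frame: x ahead of the robot, y to its left, z up, the work surface at z = 0. Lengths are in m, angles in rad, forces in N, time in s.
With the tool pointing down it reaches from about 0.25 to 0.725 m from the base axis. Payload 4 kg.
Tool frame: the origin (TCP) lies on the centre line of the jaws, within the pads' length; the fingertips stand 14 mm ahead of it and the grasp point (between the pads) lies 5 mm behind it; z points along the fingers, x is the direction in which the jaws open and shut, and the axes are right-handed (so a half turn about z gives the same grasp; the last joint's range is limited). The gripper opens to 85 mm and grips with 20 to 120 N. Pads are 22 mm wide; open, the fingers measure 114 mm over their backs; the gripper's body (76 mm by 85 mm) begins 54 mm behind the grasp point. The pads swing forward as they close: fully open they stand 13 mm farther back than shut.
Start: joints at [1.108, 0.241, 0.005, 1.335, 0, 1.571], TCP at [0.223, 0.447, 0.22] pointing down, gripper open.
Joint ranges: [-2.72, 2.72], [-1.05, 1.87], [-1.09, 1.28], [-1.99, 2.15], [-1.42, 1.44], [-3.14, 3.14]. Speed limits (rad/s): [2.79, 2.79, 3.14, 3.14, 3.14, 3.14].

## Interface

Orientations are given as a unit quaternion [x, y, z, w].
In Python, from workcell import bot gives the robot as it stands.
- The arm moves only by the tool play_rows, never from a script. Its argument "motion" is a list of rows, each an object with "fingers": the closure, from -1 (fully open) to 1 (shut), so that 0 is half open; "translation": the shift along the tool's x, y, z in cm, a list of three; "roll": the turn about the tool's z in degrees. A call has 1 to 20 rows; each row is the pose to reach, as a shift and turn from the pose commanded when the call began, along the tool's axes at that moment; what a row does not reach only later rows make up. A row lasts 1/12 s, in which the tool goes at most 41.7 mm and 7.16 degrees, less where a joint would pass 70% of its speed; a pose out of reach is approached as far as the arm can. A call with a gripper value outside its range is refused whole. The fingers move at their own pace and stop on an object; the grip force is fixed at half the most. Time passes only in rows, so rows that repeat a pose let the fingers close. It gives the time, the measured TCP pose, the force and the opening at its end, in the units of the state.
- bot.get_obs(): the state, without advancing time (a new reading comes with each control period).
- bot.camera(name): name is "scene" or "side" or "wrist"; returns a dict with "pixels" (400x640x3 uint8, red, green, blue), "intrinsics" (3x3 intrinsics, pixels), "k1" (the pictures are not rectified: a ray, as slopes to the right and down, at radius r is drawn at 1 + k1 r^2 times it, then the intrinsics apply), "world_to_cam" (4x4, takes a point from world to camera coordinates). Camera axes: x right, y down, z forward; pixel columns grow to the right and rows downward; lengths in m; the calibration is good to about 2 mm. A picture is of the moment at which its call begins. There is no depth.
- bot.job_done(): hands the job in, once; it reports no verdict.
The state is a dict: "clock": time; "joint_pos": joint angles; "joint_vel": joint speeds; "tau": joint torques, N m; "eef_pos": TCP position; "tool_rot": TCP orientation; "ft_force": force on the tool from outside, world axes, zero at the start; "ft_torque": the same for the moment, N m; "grip_width": finger opening in m.
Only numpy, scipy, OpenCV 4.12 (cv2) and the standard library are available. Lean on these libraries where they do the work, as an engineer would, in place of code of your own. Each camera call takes 0.05 s, during which the arm holds its last target. There are 200 camera calls.

## Working session

There is one attempt and no reset: what is moved stays moved. The work goes in short steps, Python scripts to look and compute and a tool call to move; the robot and the scene stay as the last step left them, time stands still between calls to the robot, and variables do not carry over. Pictures are saved under pics/ and viewed, about 12 in all and at most 16, crops included, and the job is handed in when it is done.

Besides the shell and the picture viewer there is one more tool, called after "Request:" in YAML: its name, and indented under it one key for each argument. play_rows: Moves the arm, as the interface text tells. Its arguments: {"type":"object","properties":{"motion":{"type":"array","items":{"type":"object","properties":{"fingers":{"type":"number"},"translation":{"type":"array","items":{"type":"number"}},"roll":{"type":"number"}}}}},"required":["motion"]}

```bash
ls; mkdir -p pics; cat > h.py <<'E'
import numpy as np, cv2
from workcell import bot
def shot(n,f=None):
    c=bot.camera(n)
    if f: cv2.imwrite('pics/'+f,c['pixels'][:,:,::-1])
    return c
E
python3 - <<'E'
from h import *
for n in('scene','side','wrist'):
    c=shot(n,n+'0.png'); print(n,c['intrinsics'],c['k1'],c['world_to_cam'].round(4).tolist())
a=cv2.imread('pics/scene0.png');b=cv2.imread('pics/side0.png')
cv2.imwrite('pics/two.png',np.vstack([a,b])[:, :])
print({k:np.round(v,4) for k,v in bot.get_obs().items()})
E
```

```text
pics
scene [[420.83142977   0.         324.97848344]
 [  0.         420.83142977 198.23016753]
 [  0.           0.           1.        ]] 0.027316929626875056 [[-0.6006, 0.7995, 0.0052, 0.3145], [0.4816, 0.367, -0.7958, -0.21], [-0.6382, -0.4755, -0.6055, 1.8373], [0.0, 0.0, 0.0, 1.0]]
side [[395.51354668   0.         317.45906552]
 [  0.         395.51354668 194.88912305]
 [  0.           0.           1.        ]] -0.019030795241438345 [[-0.9381, -0.3459, -0.0173, 0.5008], [-0.191, 0.5584, -0.8073, 0.1479], [0.2889, -0.754, -0.59, 1.2273], [0.0, 0.0, 0.0, 1.0]]
wrist [[305.52409749   0.         318.53294875]
 [  0.         305.52409749 196.61488386]
 [  0.           0.           1.        ]] -0.05160764464935105 [[0.4469, 0.8946, -0.0024, -0.4991], [0.8604, -0.4291, 0.2749, -0.0356], [0.2449, -0.1249, -0.9615, 0.3793], [0.0, 0.0, 0.0, 1.0]]
{'clock': np.float64(0.15), 'joint_pos': array([ 1.108 ,  0.2413,  0.004 ,  1.3352, -0.    ,  1.5708]), 'joint_vel': array([ 0.0011, -0.0018,  0.0045, -0.0002,  0.0014,  0.0002]), 'tau': array([ 9.00000e-04, -3.72637e+01,  2.52638e+01,  1.24000e-02,
        1.00000e-04, -0.00000e+00]), 'eef_pos': array([0.223 , 0.447 , 0.2194]), 'tool_rot': array([ 8.504e-01,  5.261e-01, -7.000e-04,  4.000e-04]), 'ft_force': array([-0.3615,  0.2048,  0.599 ]), 'ft_torque': array([0.047 , 0.0028, 0.0293]), 'grip_width': np.float64(0.0851)}
```

View pics/scene0.png

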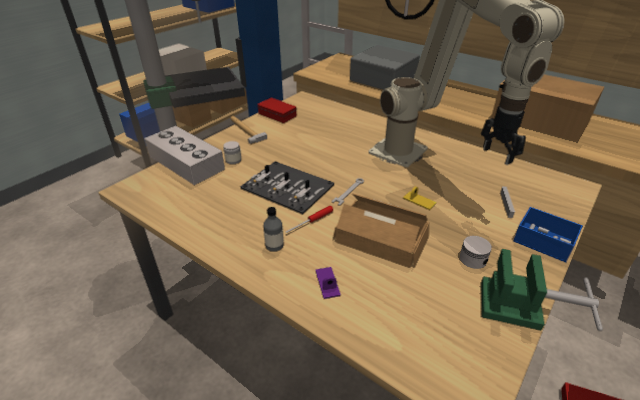

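View pics/side0.png

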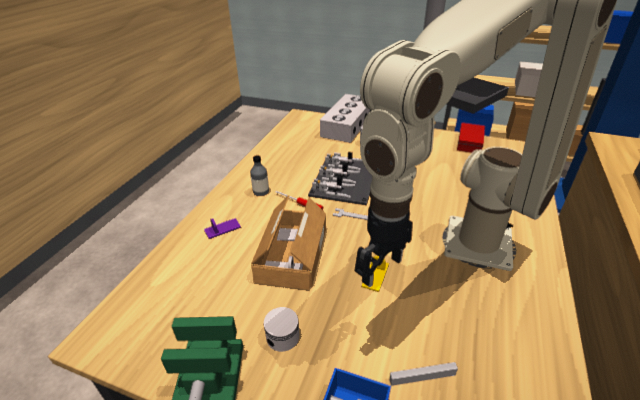

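The scene view shows the carton at about (382,230), the fixture at (287,187), the yellow lug at (418,198), the purple one at (328,282), the piston at (476,252), the bottle at (273,232) and the wrench at (348,192). Next I'll enlarge the parts that matter.

```bash
python3 - <<'E'
import cv2,numpy as np
a=cv2.imread('pics/scene0.png');b=cv2.imread('pics/side0.png')
f=lambda im,x,y,w,h:cv2.resize(im[y:y+h,x:x+w],(400,300),interpolation=cv2.INTER_CUBIC)
cv2.imwrite('pics/c1.png',np.vstack([np.hstack([f(a,325,187,112,84),f(a,235,150,108,81)]),np.hstack([f(b,240,195,120,90),f(b,300,140,100,75)])]))
E
```

```text
(no output)
```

View pics/c1.png

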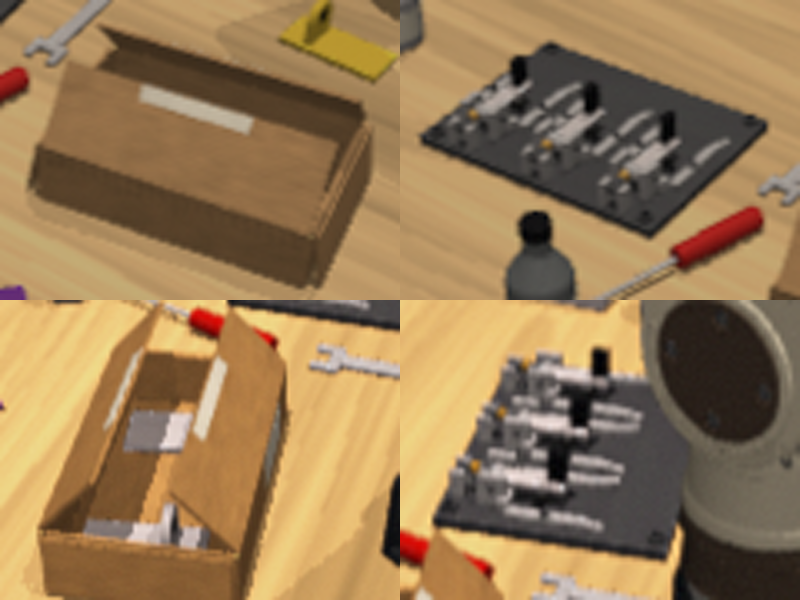

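```bash
cat >> h.py <<'E'
def ray(c,uv):
    K=c['intrinsics'];k=c['k1'];D=np.array([k,0,0,0,0],float)
    p=cv2.undistortPoints(np.array(uv,float).reshape(-1,1,2),K,D).reshape(-1,2)
    T=c['world_to_cam'];R=T[:3,:3];o=-R.T@T[:3,3]
    return o,np.c_[p,np.ones(len(p))]@R
def onz(c,uv,z):
    o,d=ray(c,uv); return o+d*((np.asarray(z)-o[2])/d[:,2])[:,None]
def proj(c,P):
    T=c['world_to_cam'];P=np.atleast_2d(P)
    return cv2.projectPoints(P,cv2.Rodrigues(T[:3,:3])[0],T[:3,3],c['intrinsics'],np.array([c['k1'],0,0,0,0],float))[0].reshape(-1,2)
def tri(c1,uv1,c2,uv2):
    o1,d1=ray(c1,uv1);o2,d2=ray(c2,uv2);out=[]
    for a,b in zip(d1,d2):
        s=np.linalg.lstsq(np.c_[a,-b],o2-o1,rcond=None)[0]
        p,q=o1+s[0]*a,o2+s[1]*b; out.append([*(p+q)/2,np.linalg.norm(p-q)])
    return np.array(out)
E
python3 - <<'E'
from h import *
s=shot('scene');d=shot('side')
np.set_printoptions(precision=4,suppress=True)
def dark(c,roi):
    x,y,w,h=roi; im=c['pixels'][y:y+h,x:x+w].astype(int)
    m=((im.max(2)<95)&(im.max(2)-im.min(2)<25)).astype(np.uint8)
    m=cv2.morphologyEx(m,cv2.MORPH_CLOSE,np.ones((9,9)))
    n,l,st,_=cv2.connectedComponentsWithStats(m);i=1+st[1:,4].argmax()
    cs,_=cv2.findContours((l==i).astype(np.uint8),0,2);h=cv2.convexHull(max(cs,key=cv2.contourArea))
    return h,np.array([x,y])
h,o=dark(s,(232,158,106,60)); q=cv2.approxPolyDP(h,4,True).reshape(-1,2)+o
print('scene plate',q.tolist()); print(onz(s,q,0.012)); 
manual=[(240.9,187.3),(275,161.6),(334.1,183.8),(303,211.5)]
print('man',onz(s,manual,0.012))
print('carton',onz(s,[(333.4,240.2),(410.4,267.6),(429.2,233.2)],0.0))
# side: bottom corners crop scale .3 
print('carton side', onz(d,[(240+.3*60,195+.3*300),(240+.3*232,195+.3*300)],0.0))
# tabs scene / side tops
ts=[(235+.27*(x-400),150+.27*y) for x,y in((519,60),(592,86),(668,116))]
td=[(300+.25*(x-400),140+.25*(y-300)) for x,y in((600,350),(579,400),(558,448))]
print('tabs tri',tri(s,ts,d,td))
E
```

```text
scene plate [[241, 188], [274, 158], [337, 183], [302, 217], [268, 217]]
[[ 0.6214 -0.3222  0.012 ]
 [ 0.3878 -0.3682  0.012 ]
 [ 0.3754 -0.0537  0.012 ]
 [ 0.6142 -0.0312  0.012 ]
 [ 0.6851 -0.1245  0.012 ]]
man [[ 0.6184 -0.3258  0.012 ]
 [ 0.406  -0.346   0.012 ]
 [ 0.3864 -0.0594  0.012 ]
 [ 0.5888 -0.0476  0.012 ]]
carton [[0.6326 0.1164 0.    ]
 [0.5891 0.3744 0.    ]
 [0.4112 0.3509 0.    ]]
carton side [[0.5704 0.3815 0.    ]
 [0.4342 0.3334 0.    ]]
tabs tri [[ 0.5052 -0.2929  0.0645  0.0056]
 [ 0.4975 -0.1991  0.0648  0.0031]
 [ 0.4904 -0.1078  0.0663  0.0094]]
```

The tab tops triangulate to z≈65 mm against an expected 66.5 mm, and the pitch comes out near 93 mm, so the calibration holds. Next I'll take a wrist view over the carton.

```bash
cat >> h.py <<'E'
from scipy.spatial.transform import Rotation as Rn
def st():
    o=bot.get_obs();R=Rn.from_quat(o['tool_rot']).as_matrix()
    return o['eef_pos'],R,np.arctan2(R[1,0],R[0,0]),o
def go(P,yaw=None):
    """cm shift in tool axes and roll deg to world TCP P, tool-x yaw (rad, mod pi)"""
    p,R,y,o=st(); t=R.T@(np.array(P)-p)*100
    r=0 if yaw is None else -np.degrees((yaw-y+np.pi/2)%np.pi-np.pi/2)
    print('from',p.round(4),'yaw',round(y,3),'shift cm',t.round(2),'roll',round(r,1),'rows',int(max(np.linalg.norm(t)/4.17,abs(r)/7.16)+1))
E
python3 - <<'E'
from h import *
c=shot('wrist');T=c['world_to_cam'];p,R,y,o=st()
cp=-T[:3,:3].T@T[:3,3]
print('cam in tool',R.T@(cp-p),'axis in tool',R.T@T[2,:3])
s=shot('scene');print('yellow',onz(s,[(418,200)],0.005),'bottle',onz(s,[(274,248)],0),'piston',onz(s,[(476,262)],0))
go([.44,.23,.36],1.72)
E
```

```text
cam in tool [ 0.00023314 -0.06982911 -0.15383462] axis in tool [-8.96170613e-04  2.74912855e-01  9.61468730e-01]
yellow [[0.27507384 0.2397716  0.005     ]] bottle [[ 0.77709934 -0.01362405  0.        ]] piston [[0.4453041  0.52405111 0.        ]]
from [0.2232 0.4473 0.2199] yaw 1.108 shift cm [ -9.77  29.1  -14.01] roll -35.1 rows 9
```

Request:
play_rows:
  motion:
    - {"translation": [0,0,-4],"roll": 0,"fingers": 1}
    - {"translation": [0,4,-8],"roll": -5,"fingers": 1}
    - {"translation": [-1.5,8,-11],"roll": -10,"fingers": 1}
    - {"translation": [-3,12,-14],"roll": -15,"fingers": 1}
    - {"translation": [-5,16,-14],"roll": -20,"fingers": 1}
    - {"translation": [-6.5,20,-14],"roll": -25,"fingers": 1}
    - {"translation": [-8,24,-14],"roll": -30,"fingers": 1}
    - {"translation": [-9.8,28,-14],"roll": -35.1,"fingers": 1}
    - {"translation": [-9.8,29.1,-14],"roll": -35.1,"fingers": 1}
    - {"translation": [-9.8,29.1,-14],"roll": -35.1,"fingers": 1}
    - {"translation": [-9.8,29.1,-14],"roll": -35.1,"fingers": 1}

```text
clock: 1.27
eef_pos: [0.4415, 0.2277, 0.3597]
tool_rot: [0.654, 0.756, -0.0, -0.0]
ft_force: [0.8, -0.2, -0.6]
grip_width: 0.0
```

```bash
python3 - <<'E'
from h import *
c=shot('wrist','w1.png');print(st()[0],st()[2])
E
```

```text
[0.44030433 0.22904652 0.35981879] 1.7175937811961046
```

View pics/w1.png

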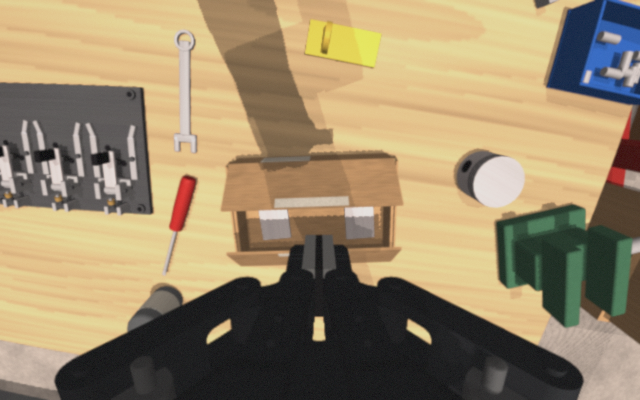

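The wrist view (up is towards the robot, right is +y) shows the near flap's fold at about (230..395,156) and its free edge at (223..402,207). The far flap runs along row 255, two lugs' feet show at (272,222) and (360,222), and brown floor shows between them.

```bash
python3 - <<'E'
from h import *
np.set_printoptions(precision=4,suppress=True)
im=cv2.imread('pics/w1.png');cv2.imwrite('pics/w1c.png',cv2.resize(im[140:290,200:420],(800,545),interpolation=cv2.INTER_CUBIC))
c=shot('wrist')
f=onz(c,[(230,157),(397,155)],.062);print('fold',f,np.linalg.norm(f[1]-f[0]))
for z in(.09,.1,.11,.12,.13,.14):
    e=onz(c,[(223,209),(402,206)],z);print(z,e.ravel(),np.linalg.norm(e[1]-e[0]), np.linalg.norm((e[0]-f[0])))
E
```

```text
fold [[0.4573 0.0984 0.062 ]
 [0.4182 0.344  0.062 ]] 0.24861868481514038
0.09 [0.53   0.1009 0.09   0.4872 0.3595 0.09  ] 0.26212213836788734 0.07796234449335092
0.1 [0.5263 0.1036 0.1    0.4845 0.3562 0.1   ] 0.25593755842336874 0.07892668720306373
0.11 [0.5225 0.1064 0.11   0.4818 0.3528 0.11  ] 0.24975297847885014 0.08138931789963033
0.12 [0.5188 0.1092 0.12   0.4791 0.3495 0.12  ] 0.24356839853433163 0.08522044651872221
0.13 [0.515  0.112  0.13   0.4763 0.3462 0.13  ] 0.23738381858981303 0.0902459542744171
0.14 [0.5113 0.1148 0.14   0.4736 0.3429 0.14  ] 0.23119923864529443 0.0962789922169757
```

View pics/w1c.png

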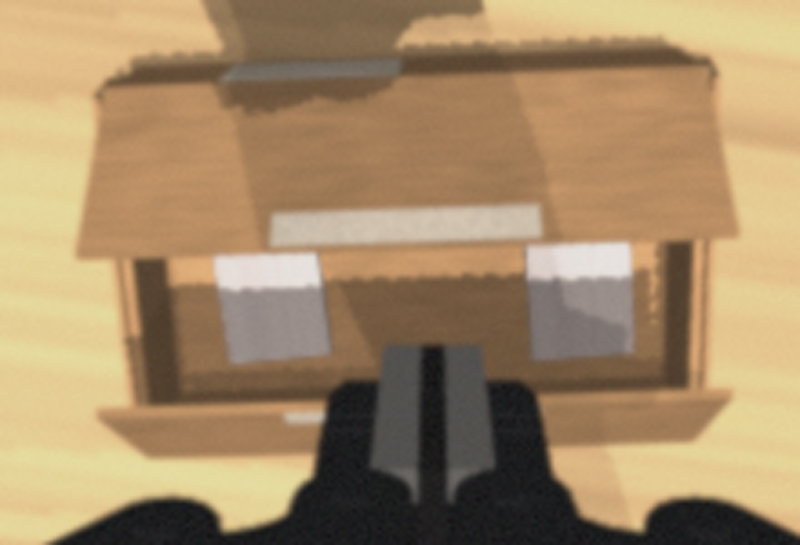

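The crop shows the near fold corners at (226.7,166) and (397.4,160), the far fold at (235.7,251.4)–(393.9,248), and two lugs with an empty middle.

```bash
python3 - <<'E'
from h import *
np.set_printoptions(precision=4,suppress=True)
c=shot('wrist')
n=onz(c,[(226.7,166.1),(397.4,159.8)],.062);f=onz(c,[(235.7,251.4),(393.9,248)],.062)
print(n,np.linalg.norm(n[1]-n[0]),f,np.linalg.norm(f[1]-f[0]))
m=(n.mean(0)+f.mean(0))/2;d=n[1]-n[0]+f[1]-f[0];yaw=np.arctan2(-d[0],d[1]);g=f.mean(0)-n.mean(0)
print('center',m,'yaw',yaw,'sep',g,np.linalg.norm(g),'yaw from sep',np.arctan2(g[1],g[0]))
# rear lug ends (+x end of foot, z~.012) 
sc=545/150
L=[[(232,362),(328,354)],[(534,360),(632,352)],[(214,256),(318,254)],[(527,248),(632,243)]]
for l in L: 
    p=onz(c,[(200+u/sc,140+v/sc) for u,v in l],.012);print(p[:,:2].ravel(),np.linalg.norm(p[1]-p[0]))
E
```

```text
[[0.4713 0.0954 0.062 ]
 [0.4242 0.347  0.062 ]] 0.2559731331205225 [[0.6099 0.1192 0.062 ]
 [0.5658 0.3728 0.062 ]] 0.25747530259928403
center [0.5178 0.2336 0.062 ] yaw 0.17869087419256235 sep [0.1401 0.0248 0.    ] 0.14228754229925683 yaw from sep 0.17515823444096074
[0.6055 0.1564 0.5943 0.2026] 0.04752307592852639
[0.5825 0.3028 0.5713 0.3497] 0.04814384979560763
[0.5522 0.1425 0.5438 0.1916] 0.04975077652375216
[0.5261 0.2895 0.5163 0.3385] 0.05000369985423821
```

```bash
python3 - <<'E'
from h import *
np.set_printoptions(precision=4,suppress=True)
c=shot('wrist')
sc=545/150;px=lambda l:[(200+u/sc,140+v/sc) for u,v in l]
n=onz(c,px([(97,95),(718,72)]),.062);f=onz(c,px([(148,459),(695,440)]),.062)
for nm,a in(('near',n),('far',f)):print(nm,a[:,:2].ravel(),np.linalg.norm(a[1]-a[0]))
m=(n.mean(0)+f.mean(0))/2;g=f.mean(0)-n.mean(0);print(m,g,np.linalg.norm(g),np.arctan2(g[1],g[0]))
for z in(.1,.11,.12,.13):
  e=onz(c,px([(98,410),(730,393)]),z);e2=onz(c,px([(77,256),(738,236)]),z);print(z,e.mean(0)[:2],np.linalg.norm(e[1]-e[0]),e2.mean(0)[:2],np.linalg.norm(e2[1]-e2[0]))
E
```

```text
near [0.4713 0.096  0.4236 0.3479] 0.25637432038529173
far [0.6357 0.1302 0.589  0.3746] 0.24882717429183598
[0.5299 0.2372 0.062 ] [ 0.1649  0.0304 -0.    ] 0.16772531802075624 0.18253931765459874
0.1 [0.5709 0.2434] 0.2598660206379492 [0.5048 0.231 ] 0.2604834029509115
0.11 [0.566  0.2428] 0.25358972613831915 [0.5016 0.2308] 0.254192197409024
0.12 [0.5612 0.2423] 0.24731343163868907 [0.4983 0.2305] 0.24790099186713638
0.13 [0.5563 0.2417] 0.24103713713905897 [0.4951 0.2302] 0.2416097863252488
```

```bash
cat >> h.py <<'E'
CC=np.array([.530,.237]);CY=.182
def car(cx,cy,z): 
    c,s=np.cos(CY),np.sin(CY); return [CC[0]+c*cx-s*cy,CC[1]+s*cx+c*cy,z]
E
python3 - <<'E'
from h import *
go(car(0,-.02,.20),CY+np.pi/2);go(car(0,-.02,.099),CY+np.pi/2)
E
```

```text
from [0.439  0.2308 0.3601] yaw 1.722 shift cm [-2.77  9.16 16.01] roll -1.7 rows 5
from [0.439  0.2308 0.3601] yaw 1.722 shift cm [-2.77  9.16 26.11] roll -1.7 rows 7
```

Request:
play_rows:
  motion:
    - {"translation": [-1.5,4,3],"roll": -1.7,"fingers": 1}
    - {"translation": [-2.8,7,6],"roll": -1.7,"fingers": 1}
    - {"translation": [-2.8,9.2,9.5],"roll": -1.7,"fingers": 1}
    - {"translation": [-2.8,9.2,13.5],"roll": -1.7,"fingers": 1}
    - {"translation": [-2.8,9.2,17],"roll": -1.7,"fingers": 1}
    - {"translation": [-2.8,9.2,20],"roll": -1.7,"fingers": 1}
    - {"translation": [-2.8,9.2,23],"roll": -1.7,"fingers": 1}
    - {"translation": [-2.8,9.2,26.1],"roll": -1.7,"fingers": 1}
    - {"translation": [-2.8,9.2,26.1],"roll": -1.7,"fingers": 1}

```text
clock: 2.22
eef_pos: [0.5292, 0.2157, 0.0925]
tool_rot: [0.64, 0.769, -0.006, -0.003]
ft_force: [-1.8, 0.2, -1.1]
grip_width: -0.0003
```

Request:
play_rows:
  motion:
    - {"translation": [0,2,0],"roll": 0,"fingers": 1}
    - {"translation": [0,4,0],"roll": 0,"fingers": 1}
    - {"translation": [0,6,0],"roll": 0,"fingers": 1}
    - {"translation": [0,8,0],"roll": 0,"fingers": 1}
    - {"translation": [0,10,0],"roll": 0,"fingers": 1}
    - {"translation": [0,11.5,0],"roll": 0,"fingers": 1}
    - {"translation": [0,12.7,0.5],"roll": 0,"fingers": 1}
    - {"translation": [0,12.9,1.1],"roll": 0,"fingers": 1}
    - {"translation": [0,12.9,1.1],"roll": 0,"fingers": 1}
    - {"translation": [0,12,-1],"roll": 0,"fingers": 1}
    - {"translation": [0,9,-2],"roll": 0,"fingers": 1}
    - {"translation": [0,5,-2],"roll": 0,"fingers": 1}
    - {"translation": [0,1,-1],"roll": 0,"fingers": 1}
    - {"translation": [0,-2,0],"roll": 0,"fingers": 1}

```text
clock: 3.38
eef_pos: [0.5118, 0.2122, 0.1006]
tool_rot: [0.64, 0.768, 0.0, 0.0]
ft_force: [3.6, 0.9, 0.2]
grip_width: 0.0001
```

Request:
play_rows:
  motion:
    - {"translation": [0,-2,0],"roll": 0,"fingers": 1}
    - {"translation": [0,-4,0],"roll": 0,"fingers": 1}
    - {"translation": [0,-6,0],"roll": 0,"fingers": 1}
    - {"translation": [0,-8,0],"roll": 0,"fingers": 1}
    - {"translation": [0,-9.5,0],"roll": 0,"fingers": 1}
    - {"translation": [0,-10.7,0.5],"roll": 0,"fingers": 1}
    - {"translation": [0,-11.2,1.1],"roll": 0,"fingers": 1}
    - {"translation": [0,-11.2,1.1],"roll": 0,"fingers": 1}
    - {"translation": [0,-10,-2],"roll": 0,"fingers": 1}
    - {"translation": [0,-8,-6],"roll": 0,"fingers": 1}
    - {"translation": [0,-7,-10],"roll": 0,"fingers": 1}
    - {"translation": [0,-6,-14],"roll": 0,"fingers": 1}
    - {"translation": [0,-6,-18],"roll": 0,"fingers": 1}
    - {"translation": [0,-6,-22],"roll": 0,"fingers": 1}
    - {"translation": [0,-6,-22],"roll": 0,"fingers": 1}

```text
clock: 4.63
eef_pos: [0.4599, 0.2031, 0.3283]
tool_rot: [0.641, 0.768, 0.007, 0.004]
ft_force: [1.1, 0.5, 0.4]
grip_width: -0.0001
```

```bash
python3 - <<'E'
from h import *
print(st()[0],st()[2]);c=shot('wrist','w2.png')
im=cv2.imread('pics/w2.png');s=cv2.resize(cv2.imread('pics/w2.png'),(480,300));d=shot('side')['pixels'][:,:,::-1]
e=shot('scene')['pixels'][:,:,::-1]
cv2.imwrite('pics/v2.png',np.vstack([im[:400],np.hstack([cv2.resize(d[190:310,230:390],(320,200)),cv2.resize(e[170:290,310:470],(320,200))])]))
E
```

```text
[0.45985204 0.20310152 0.32831907] 1.7503483836090759
```

View pics/v2.png

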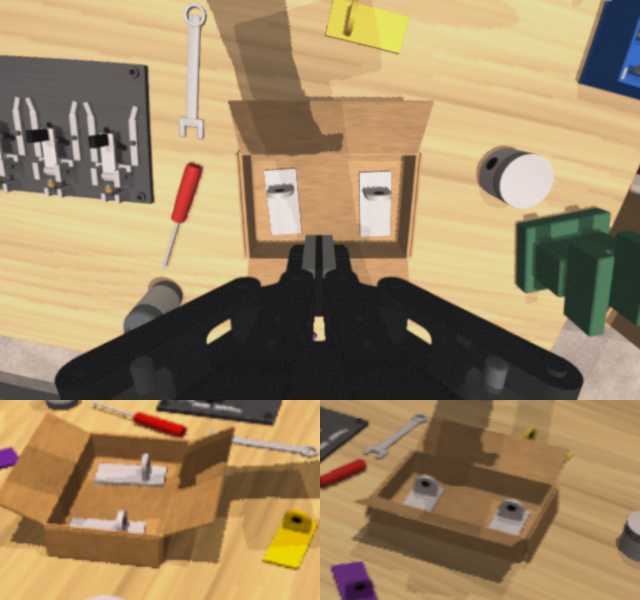

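The wrist view shows both flaps folded outward, with the near flap's free edge at (229..433,100), and exactly two lugs at (283,202) and (376,204). I'll check the flap angles and the lug poses.

```bash
cat >> h.py <<'E'
def lugs(c,z=.012,lo=150):
    """foot white masks: bright, unsaturated, inside carton"""
    im=c['pixels'].astype(int);m=((im.max(2)>lo)&(im.max(2)-im.min(2)<40)).astype(np.uint8)
    n,l,s,ce=cv2.connectedComponentsWithStats(m);r=[]
    for i in range(1,n):
        if s[i,4]>200: r.append((s[i].tolist(),ce[i].round(1).tolist()))
    return m,r
E
python3 - <<'E'
from h import *
np.set_printoptions(precision=4,suppress=True)
c=shot('wrist')
for z in(.08,.09,.1,.11,.12):
  e=onz(c,[(229,101),(433,100)],z);d=(e.mean(0)[:2]-CC);print(z,np.linalg.norm(e[1]-e[0]),d@[np.cos(CY),np.sin(CY)])
sub=c['pixels'][150:250,235:425][:,:,::-1]
cv2.imwrite('pics/w2c.png',cv2.resize(sub,(798,420),interpolation=cv2.INTER_CUBIC))
print(lugs(c)[1])
E
```

```text
0.08 0.2532893246601483 -0.15942353624443145
0.09 0.24685075148988156 -0.15914139793143195
0.1 0.24041217831961484 -0.15885925961843259
0.11 0.2339736051493481 -0.1585771213054332
0.12 0.2275350319790813 -0.1582949829924337
[([179, 8, 27, 136, 1669], [192.3, 78.2]), ([68, 106, 8, 35, 203], [71.3, 124.6]), ([127, 111, 9, 36, 217], [131.2, 129.4]), ([32, 134, 27, 54, 649], [46.4, 161.5]), ([89, 139, 29, 54, 697], [105.3, 167.4]), ([504, 159, 55, 56, 2339], [531.2, 187.1]), ([265, 174, 37, 68, 1845], [283.7, 208.5]), ([361, 177, 33, 67, 1853], [376.2, 210.9]), ([559, 328, 81, 72, 3885], [604.6, 367.6]), ([0, 344, 71, 45, 1962], [29.2, 365.9])]
```

View pics/w2c.png

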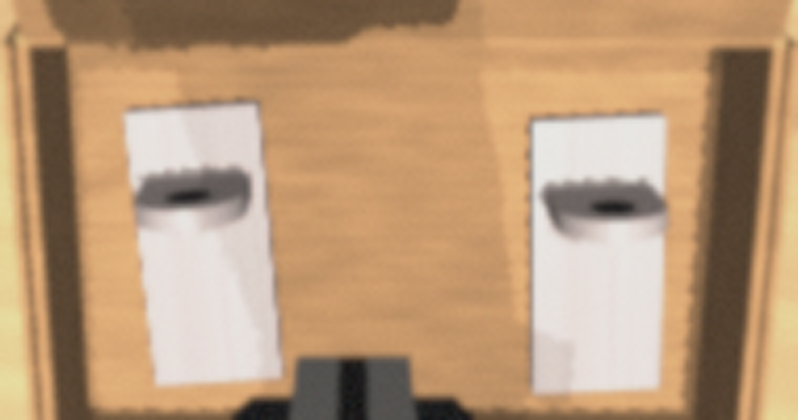

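By the width check the near flap sits at about 2.8 rad. I'll take the lug poses from the foot corners in this crop: A at (124,110),(259,101),(281,378),(157,384) and B at (531,119),(665,113),(658,388),(533,393).

```bash
cat >> h.py <<'E'
def foot(c,px,z=.012):
    q=onz(c,px,z)[:,:2];TL,TR,BR,BL=q
    dx=(BL+BR-TL-TR)/2
    return q.mean(0),np.arctan2(dx[1],dx[0]),np.linalg.norm(dx),np.linalg.norm(TR+BR-TL-BL)/2
E
python3 - <<'E'
from h import *
np.set_printoptions(precision=4,suppress=True)
c=shot('wrist');px=lambda l:[(235+u/4.2,150+v/4.2) for u,v in l]
for l in([(124,110),(259,101),(281,378),(157,384)],[(531,119),(665,113),(658,388),(533,393)]):
    p,a,L,W=foot(c,px(l));e=p-.025*np.array([np.cos(a),np.sin(a)]);print('lug',p,a,L,W,'ear',e)
# fixture visible part: corners at right side (147,66) and (152,203)
q=onz(c,[(147.5,66),(152.5,203)],.012);print(q,np.linalg.norm(q[1]-q[0]))
E
```

```text
lug [0.5463 0.1621] 0.24275191564815907 0.10961115458559269 0.049119500896661845 ear [0.522  0.1561]
lug [0.5238 0.3086] 0.22379095321919207 0.1097426140284643 0.049170507062349725 ear [0.4994 0.303 ]
[[ 0.3688 -0.063   0.012 ]
 [ 0.5743 -0.0472  0.012 ]] 0.20607388703671112
```

```bash
python3 - <<'E'
from h import *
go([.45,-.20,.34],1.65)
E
```

```text
from [0.4557 0.2013 0.3176] yaw 1.75 shift cm [-39.39  -7.74  -2.19] roll 5.8 rows 10
```

Request:
play_rows:
  motion:
    - {"translation": [-4,-1,-1],"roll": 0.6,"fingers": 1}
    - {"translation": [-8,-2,-2],"roll": 1,"fingers": 1}
    - {"translation": [-12,-3,-2.2],"roll": 2,"fingers": 1}
    - {"translation": [-16,-4,-2.2],"roll": 3,"fingers": 1}
    - {"translation": [-20,-5,-2.2],"roll": 4,"fingers": 1}
    - {"translation": [-24,-6,-2.2],"roll": 5,"fingers": 1}
    - {"translation": [-28,-7,-2.2],"roll": 5.8,"fingers": 1}
    - {"translation": [-32,-7.7,-2.2],"roll": 5.8,"fingers": 1}
    - {"translation": [-36,-7.7,-2.2],"roll": 5.8,"fingers": 1}
    - {"translation": [-39.4,-7.7,-2.2],"roll": 5.8,"fingers": 1}
    - {"translation": [-39.4,-7.7,-2.2],"roll": 5.8,"fingers": 1}
    - {"translation": [-39.4,-7.7,-2.2],"roll": 5.8,"fingers": 1}
    - {"translation": [-39.4,-7.7,-2.2],"roll": 5.8,"fingers": 1}
    - {"translation": [-39.4,-7.7,-2.2],"roll": 5.8,"fingers": 1}
    - {"translation": [-39.4,-7.7,-2.2],"roll": 5.8,"fingers": 1}

```text
clock: 6.13
eef_pos: [0.4507, -0.1985, 0.341]
tool_rot: [0.678, 0.735, -0.0, -0.0]
ft_force: [0.5, -0.5, -0.6]
grip_width: -0.0003
```

```bash
python3 - <<'E'
from h import *
import pickle
print(st()[0],st()[2]);c=shot('wrist','w3.png');pickle.dump(c,open('w3.pkl','wb'))
cv2.imwrite('pics/w3b.png',cv2.resize(c['pixels'][:270,130:510][:,:,::-1],(798,567),interpolation=cv2.INTER_CUBIC))
E
```

```text
[ 0.45072422 -0.19852327  0.34099991] 1.6510829434626368
```

View pics/w3b.png

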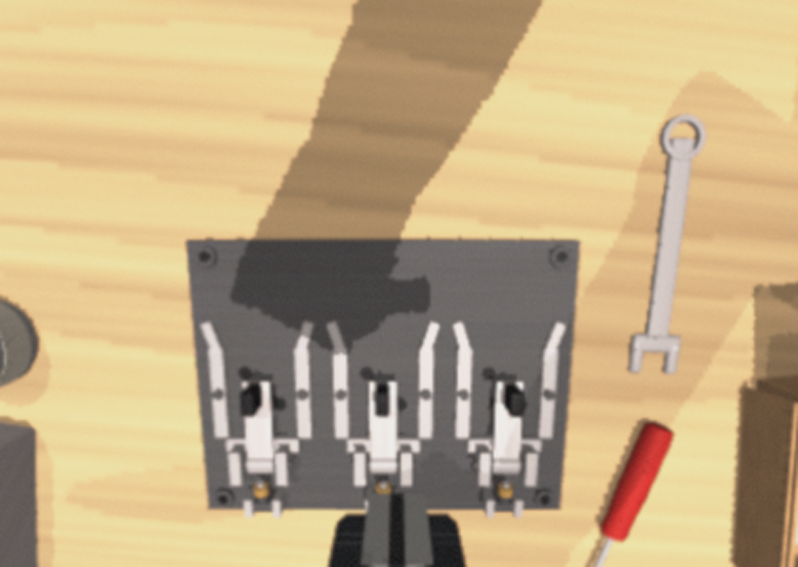

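The wrist view shows the fixture plate with corners at crop (188,240), (578,240), (209,508) and (560,508). The tabs are at (253,398), (382,398) and (513,398), and the rails lie beside them. Now I'll compute the fixture frame.

```bash
python3 - <<'E'
from h import *
import pickle
np.set_printoptions(precision=4,suppress=True)
c=pickle.load(open('w3.pkl','rb'));px=lambda l:[(130+u/2.1,v/2.1) for u,v in l]
q=onz(c,px([(188,240),(578,240),(560,508),(209,508)]),.012)[:,:2];TL,TR,BR,BL=q
print(q.ravel());
for a,b in((TL,TR),(BL,BR),(TL,BL),(TR,BR)): print(np.linalg.norm(a-b),end=' ')
dy=(TR+BR-TL-BL)/2;dx=(BL+BR-TL-TR)/2
print('\nyaw',np.arctan2(-dy[0],dy[1]),np.arctan2(dx[1],dx[0]))
yw=np.arctan2(-dy[0],dy[1]);ex=np.array([np.cos(yw),np.sin(yw)]);ey=np.array([-ex[1],ex[0]])
org=q.mean(0)-ex*.0025;print('origin',org)
# rails near-mid holes z=.019 pairs, -> midline y, rail ends; in fixture coords
fx=lambda p:np.c_[(p[:,:2]-org)@ex,(p[:,:2]-org)@ey]
print('rail mids',fx(onz(c,px([(217,394),(302,394),(341,394),(427,394),(463,394),(549,394)]),.019)))
print('rail ends (x should be nest-35)',fx(onz(c,px([(206,323),(307,323),(335,323),(433,323),(460,323),(558,323)]),.019)))
print('tab tops rough',fx(onz(c,px([(253,383),(382,383),(515,383)]),.0665)))
print('hinge/stop front row',fx(onz(c,px([(383,440),(262,440),(508,440)]),.024)))
E
```

```text
[ 0.3994 -0.3553  0.3768 -0.0704  0.5889 -0.052   0.612  -0.3395]
0.2858241633642727 0.2884459825644172 0.21313413064336223 0.21295078284774982 
yaw 0.07957238398566206 0.08026250339614889
origin [ 0.4918 -0.2045]
rail mids [[ 0.0107 -0.1279]
 [ 0.0107 -0.0624]
 [ 0.0107 -0.0325]
 [ 0.0107  0.0333]
 [ 0.0107  0.0608]
 [ 0.0107  0.127 ]]
rail ends (x should be nest-35) [[-0.044  -0.1322]
 [-0.0437 -0.0566]
 [-0.0437 -0.0358]
 [-0.0437  0.037 ]
 [-0.0437  0.0571]
 [-0.0439  0.1302]]
tab tops rough [[-0.0092 -0.0888]
 [-0.0091 -0.0001]
 [-0.0092  0.0912]]
hinge/stop front row [[ 0.0461 -0.0005]
 [ 0.0462 -0.0942]
 [ 0.0461  0.0963]]
```

```bash
python3 - <<'E'
from h import *
import pickle
np.set_printoptions(precision=4,suppress=True)
c=pickle.load(open('w3.pkl','rb'));px=lambda l:[(130+u/2.1,v/2.1) for u,v in l]
yw=.08;ex=np.array([np.cos(yw),np.sin(yw)]);ey=np.array([-ex[1],ex[0]]);org=np.array([.4918,-.2045])
fx=lambda p:np.c_[(p[:,:2]-org)@ex,(p[:,:2]-org)@ey]
im=c['pixels'][:270,130:510].astype(int)
m=((im.max(2)<45)).astype(np.uint8);n,l,s,ce=cv2.connectedComponentsWithStats(m)
print([(s[i][:4]*2.1,s[i,4]) for i in range(1,n) if 15<s[i,4]<2000 and 370<s[i,1]*2.1<420])
print('tab front bottom',fx(onz(c,px([(382,380)]),.0345)),'back top',fx(onz(c,px([(382,415)]),.0665)))
print('bend',fx(onz(c,px([(216,348),(346,348),(558,348)]),.019)))
print('stop? strip end rows',fx(onz(c,px([(383,438)]),.019)),fx(onz(c,px([(383,440)]),.012)))
cv2.imwrite('pics/w3c.png',cv2.resize(c['pixels'][140:250,205:395][:,:,::-1],(798,462),interpolation=cv2.INTER_CUBIC))
E
```

```text
[(array([243.6, 384.3,  16.8,  27.3]), np.int32(50)), (array([378. , 384.3,   8.4,  10.5]), np.int32(17)), (array([506.1, 386.4,  12.6,  23.1]), np.int32(40))]
tab front bottom [[-0.0039 -0.0007]] back top [[ 0.0137 -0.0002]]
bend [[-0.0251 -0.126 ]
 [-0.0249 -0.0279]
 [-0.025   0.1315]]
stop? strip end rows [[ 0.0461 -0.0006]] [[ 0.0501 -0.0007]]
```

View pics/w3c.png

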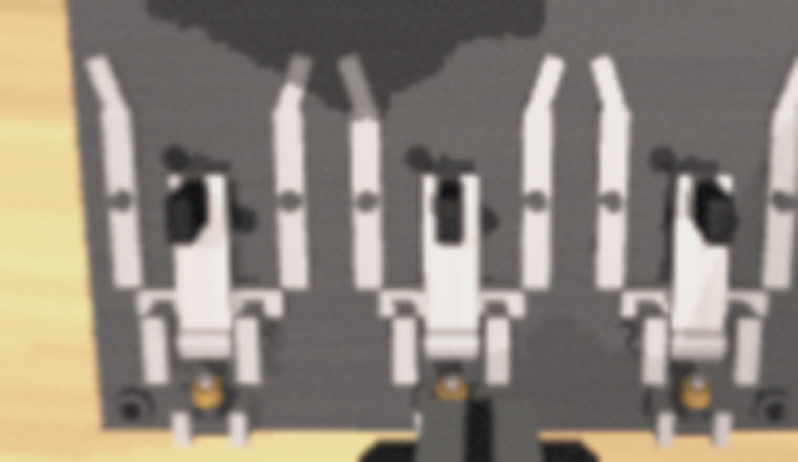

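The bend in the rail lead-ins, the tabs and the rail ends all put the nest x at about −10 mm in the fixture frame, which agrees to 1 mm. Next I'll lift clip2.

```bash
cat >> h.py <<'E'
FO=np.array([.4918,-.2045]);FY=.08
def fix(x,y,z):
    """x from nest point, y from nest2"""
    c,s=np.cos(FY),np.sin(FY);x=x-.010
    return [FO[0]+c*x-s*y,FO[1]+s*x+c*y,z]
E
python3 - <<'E'
from h import *
print(st()[3]['joint_pos'].round(3))
go(fix(.016,0,.12),FY+np.pi/2);go(fix(.016,0,.0545),FY+np.pi/2)
E
```

```text
[-0.415  0.21   0.276  1.638  0.    -0.495]
from [ 0.4508 -0.1986  0.3412] yaw 1.651 shift cm [-0.92  4.64 22.12] roll 0.0 rows 6
from [ 0.4508 -0.1986  0.3412] yaw 1.651 shift cm [-0.92  4.64 28.67] roll 0.0 rows 7
```

Request:
play_rows:
  motion:
    - {"translation": [-0.5,2,4],"roll": 0,"fingers": 0.3}
    - {"translation": [-0.9,4,7.5],"roll": 0,"fingers": 0.3}
    - {"translation": [-0.9,4.6,11.5],"roll": 0,"fingers": 0.3}
    - {"translation": [-0.9,4.6,15.5],"roll": 0,"fingers": 0.3}
    - {"translation": [-0.9,4.6,19.5],"roll": 0,"fingers": 0.3}
    - {"translation": [-0.9,4.6,22],"roll": 0,"fingers": 0.3}
    - {"translation": [-0.9,4.6,22],"roll": 0,"fingers": 0.3}
    - {"translation": [-0.9,4.6,22],"roll": 0,"fingers": 0.3}
    - {"translation": [-0.9,4.6,22],"roll": 0,"fingers": 0.3}

```text
clock: 6.93
eef_pos: [0.499, -0.2053, 0.1233]
tool_rot: [0.679, 0.735, 0.001, 0.002]
ft_force: [-0.0, -0.2, 0.5]
grip_width: 0.0298
```

```bash
python3 - <<'E'
from h import *
go(fix(.016,0,.0545),FY+np.pi/2); print(st()[3]['grip_width'])
c=shot('wrist');cv2.imwrite('pics/w4.png',cv2.resize(c['pixels'][120:320,160:480][:,:,::-1],(800,500)))
E
```

```text
from [ 0.499  -0.2053  0.1233] yaw 1.65 shift cm [ 0.14 -0.13  6.88] roll -0.0 rows 2
0.029781553611453526
```

View pics/w4.png

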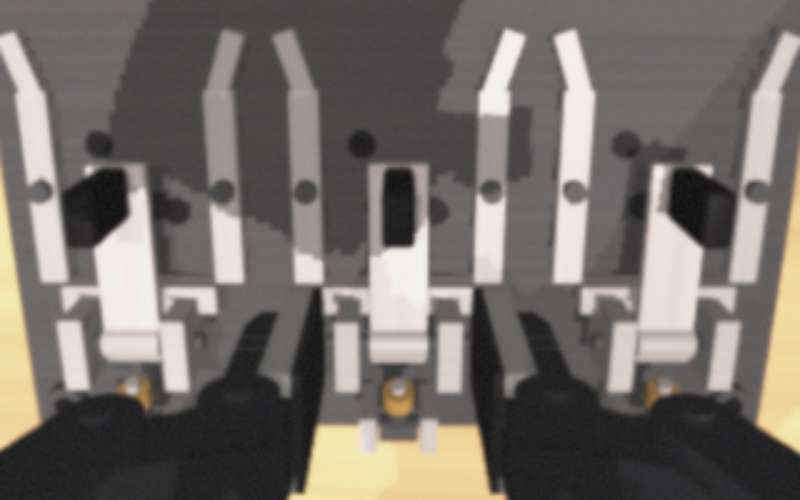

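The clip2 tab, at crop (400,207), is centred between the fingers. Next: descend, pinch and lift along the arc.

Request:
play_rows:
  motion:
    - {"translation": [0,0,2.5],"roll": 0,"fingers": 0.3}
    - {"translation": [0,0,5],"roll": 0,"fingers": 0.3}
    - {"translation": [0,0,6.6],"roll": 0,"fingers": 0.3}
    - {"translation": [0,0,6.6],"roll": 0,"fingers": 0.3}
    - {"translation": [0,0,6.6],"roll": 0,"fingers": 0.3}
    - {"translation": [0,0,6.6],"roll": 0,"fingers": 1}
    - {"translation": [0,0,6.6],"roll": 0,"fingers": 1}
    - {"translation": [0,0,6.6],"roll": 0,"fingers": 1}
    - {"translation": [0,0,6.6],"roll": 0,"fingers": 1}
    - {"translation": [0,0,6.6],"roll": 0,"fingers": 1}

```text
clock: 7.82
eef_pos: [0.4979, -0.2054, 0.0559]
tool_rot: [0.679, 0.734, 0.0, 0.001]
ft_force: [-0.4, -0.5, -0.3]
grip_width: 0.0002
```

Request:
play_rows:
  motion:
    - {"translation": [0,0.3,-0.55],"roll": 0,"fingers": 1}
    - {"translation": [0,0.66,-1.06],"roll": 0,"fingers": 1}
    - {"translation": [0,1.06,-1.53],"roll": 0,"fingers": 1}
    - {"translation": [0,1.51,-1.96],"roll": 0,"fingers": 1}
    - {"translation": [0,2.0,-2.35],"roll": 0,"fingers": 1}
    - {"translation": [0,2.53,-2.68],"roll": 0,"fingers": 1}
    - {"translation": [0,3.09,-2.96],"roll": 0,"fingers": 1}
    - {"translation": [0,3.67,-3.18],"roll": 0,"fingers": 1}
    - {"translation": [0,4.27,-3.35],"roll": 0,"fingers": 1}
    - {"translation": [0,4.5,-3.38],"roll": 0,"fingers": 1}
    - {"translation": [0,4.5,-3.38],"roll": 0,"fingers": 1}
    - {"translation": [0,4.5,-3.38],"roll": 0,"fingers": 0.3}
    - {"translation": [0,4.5,-3.38],"roll": 0,"fingers": 0.3}
    - {"translation": [0,4.5,-3.38],"roll": 0,"fingers": 0.3}
    - {"translation": [0,4.5,-5],"roll": 0,"fingers": 0.3}
    - {"translation": [0,4.5,-9],"roll": 0,"fingers": 0.3}
    - {"translation": [0,2,-13],"roll": 0,"fingers": 0.3}
    - {"translation": [0,0,-17],"roll": 0,"fingers": 0.3}
    - {"translation": [0,0,-17],"roll": 0,"fingers": 0.3}

```text
clock: 9.4
eef_pos: [0.4977, -0.2065, 0.232]
tool_rot: [0.679, 0.734, 0.001, 0.004]
ft_force: [-0.8, -0.7, 0.9]
grip_width: 0.0298
```

```bash
python3 - <<'E'
from h import *
d=shot('side','s5.png')['pixels'];e=shot('scene')['pixels'];w=shot('wrist')['pixels']
t=np.hstack([cv2.resize(d[140:230,290:410],(400,300)),cv2.resize(e[140:230,230:350],(400,300))])
cv2.imwrite('pics/v5.png',np.vstack([t,cv2.resize(w[80:320,:],(800,300))])[:,:,::-1])
go(car(-.02,-.06,.30),.23)
E
```

```text
from [ 0.4977 -0.2056  0.2259] yaw 1.648 shift cm [37.69  5.31 -7.43] roll 81.3 rows 12
```

View pics/v5.png

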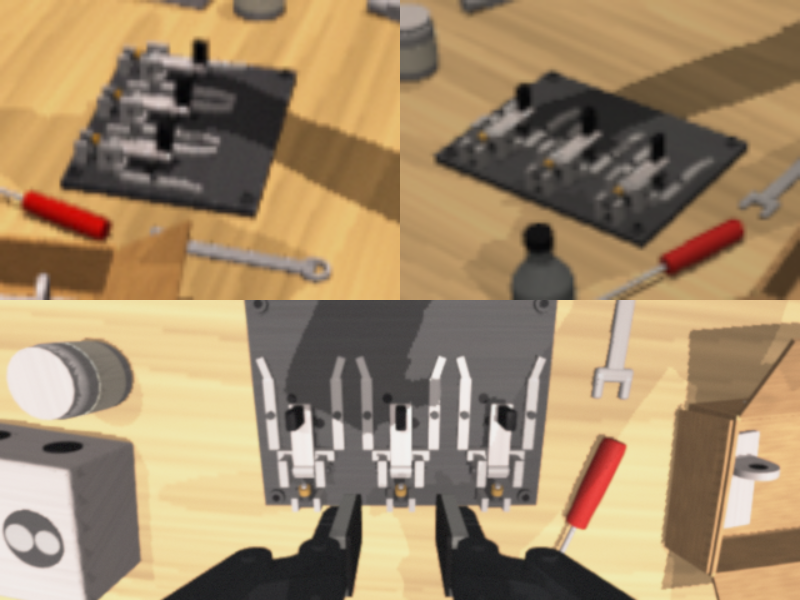

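The clip2 tab is still down, and the 0 mm opening means the pinch missed. I'll check my tab position against the wrist view.

```bash
python3 - <<'E'
from h import *
np.set_printoptions(precision=1,suppress=True)
c=shot('wrist','w6.png')
for nm,P in(('tab front bottom',fix(.007,0,.0345)),('tab front top',fix(.007,0,.0665)),('tab back top',fix(.025,0,.0665)),('plate front',fix(-.095,0,.012)),('bend',fix(-.015,.0295,.019))):print(nm,proj(c,P))
p,R,y,o=st();print('tcp axis at .0665',proj(c,[p[0],p[1],.0665]), 'tip',proj(c,p+R[:,2]*.014),'grasp',proj(c,p-R[:,2]*.005))
im=c['pixels'].astype(int)[80:320];m=((im.max(2)<40)).astype(np.uint8);n,l,s,ce=cv2.connectedComponentsWithStats(m)
print([(s[i],ce[i]) for i in range(1,n) if 40<s[i,4]<2000 and s[i,1]<150])
E
```

```text
tab front bottom [[319.9 164.4]]
tab front top [[320.  169.8]]
tab back top [[320.  186.6]]
plate front [[319.7  71.8]]
bend [[345.  143.5]]
tcp axis at .0665 [[319.  177.6]] tip [[319.1 230.1]] grasp [[319.2 243.6]]
[(array([228,  87,  13,  16, 115], dtype=int32), array([235.9,  93.2])), (array([317,  86,   6,  19, 105], dtype=int32), array([319.4,  94.9])), (array([399,  87,  10,  16,  93], dtype=int32), array([402. ,  93.4])), (array([ 32, 116,  30,   7, 167], dtype=int32), array([ 47. , 118.9]))]
```

My model and the tab agree in the image, so the doubt is where the fingertips really are. I'll overlay the predicted TCP, tip and tab on all three views.

```bash
python3 - <<'E'
from h import *
t=[]
for n,sz in(('scene',60),('side',60)):
    c=shot(n);p,R,y,o=st();P=np.array([p-R[:,2]*.005,p,p+R[:,2]*.014,fix(.016,0,.0665)])
    q=proj(c,P);u,v=(q[1]+[0,15]).astype(int);print(n,q.round(1).tolist())
    x0,y0=max(u-60,0),max(v-60,0);im=cv2.resize(c['pixels'][y0:y0+120,x0:x0+120][:,:,::-1],(400,400),interpolation=cv2.INTER_CUBIC).copy()
    for a,col in zip(q,[(0,255,0),(0,255,255),(0,0,255),(255,0,0)]): cv2.circle(im,tuple(((a-[x0,y0])*400/120).astype(int)),3,col,-1)
    t.append(im)
cv2.imwrite('pics/v7.png',np.hstack(t));print(p,o['grip_width'])
E
```

```text
scene [[283.2, 133.4], [283.3, 134.7], [283.5, 138.2], [285.6, 172.0]]
side [[346.3, 125.2], [346.3, 126.5], [346.2, 130.1], [344.9, 164.3]]
[ 0.49677055 -0.20474458  0.22285642] 0.029995073805204928
```

View pics/v7.png

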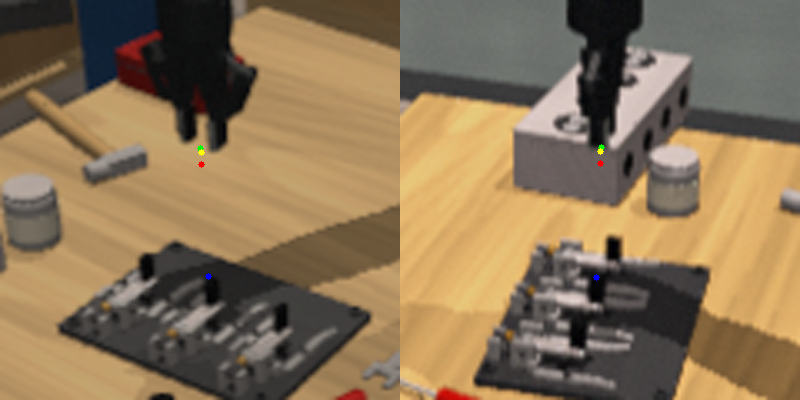

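The overlay shows the real fingertips, at crop (200,147), about 20–28 mm above where the stated tip offset puts them. The pinch closed above the tab, so I'll probe lower.

Request:
play_rows:
  motion:
    - {"translation": [0,0,4],"roll": 0,"fingers": 0.3}
    - {"translation": [0,0,8],"roll": 0,"fingers": 0.3}
    - {"translation": [0,0,12],"roll": 0,"fingers": 0.3}
    - {"translation": [0,0,15],"roll": 0,"fingers": 0.3}
    - {"translation": [0,0,17],"roll": 0,"fingers": 0.3}
    - {"translation": [0,0,18],"roll": 0,"fingers": 0.3}
    - {"translation": [0,0,18],"roll": 0,"fingers": 0.3}
    - {"translation": [0,0,18],"roll": 0,"fingers": 0.3}
    - {"translation": [0,0,18],"roll": 0,"fingers": 0.6}
    - {"translation": [0,0,18],"roll": 0,"fingers": 1}
    - {"translation": [0,0,18],"roll": 0,"fingers": 1}
    - {"translation": [0,0,18],"roll": 0,"fingers": 1}
    - {"translation": [0,0,18],"roll": 0,"fingers": 1}

```text
clock: 10.78
eef_pos: [0.4988, -0.2051, 0.0467]
tool_rot: [0.679, 0.734, 0.001, 0.001]
ft_force: [0.8, 2.0, 6.1]
grip_width: 0.0076
```

Request:
play_rows:
  motion:
    - {"translation": [0,0,0],"roll": 0,"fingers": 0.3}
    - {"translation": [0,0,0],"roll": 0,"fingers": 0.3}
    - {"translation": [0,0,0],"roll": 0,"fingers": 0.3}
    - {"translation": [0,0,0.5],"roll": 0,"fingers": 0.3}
    - {"translation": [0,0,1],"roll": 0,"fingers": 0.3}
    - {"translation": [0,0,1.2],"roll": 0,"fingers": 0.3}
    - {"translation": [0,0,1.2],"roll": 0,"fingers": 0.3}

```text
clock: 11.37
eef_pos: [0.4965, -0.205, 0.0319]
tool_rot: [0.679, 0.734, -0.0, -0.001]
ft_force: [-1.3, -0.1, 0.0]
grip_width: 0.0296
```

Request:
play_rows:
  motion:
    - {"translation": [0,0,0],"roll": 0,"fingers": 1}
    - {"translation": [0,0,0],"roll": 0,"fingers": 1}
    - {"translation": [0,0,0],"roll": 0,"fingers": 1}
    - {"translation": [0,0,0],"roll": 0,"fingers": 1}
    - {"translation": [0,0,0],"roll": 0,"fingers": 1}

```text
clock: 11.78
eef_pos: [0.4973, -0.2051, 0.0331]
tool_rot: [0.679, 0.734, -0.0, -0.0]
ft_force: [-0.8, 0.9, -0.3]
grip_width: 0.0087
```

The opening is 8.7 mm and steady, so the tab is held. Now the lift arc.

Request:
play_rows:
  motion:
    - {"translation": [0,0.3,-0.55],"roll": 0,"fingers": 1}
    - {"translation": [0,0.66,-1.06],"roll": 0,"fingers": 1}
    - {"translation": [0,1.06,-1.53],"roll": 0,"fingers": 1}
    - {"translation": [0,1.51,-1.96],"roll": 0,"fingers": 1}
    - {"translation": [0,2.0,-2.35],"roll": 0,"fingers": 1}
    - {"translation": [0,2.53,-2.68],"roll": 0,"fingers": 1}
    - {"translation": [0,3.09,-2.96],"roll": 0,"fingers": 1}
    - {"translation": [0,3.67,-3.18],"roll": 0,"fingers": 1}
    - {"translation": [0,4.27,-3.35],"roll": 0,"fingers": 1}
    - {"translation": [0,4.4,-3.37],"roll": 0,"fingers": 1}
    - {"translation": [0,4.4,-3.37],"roll": 0,"fingers": 1}

```text
clock: 12.7
eef_pos: [0.5432, -0.2014, 0.0684]
tool_rot: [0.679, 0.734, 0.001, 0.001]
ft_force: [-1.3, 0.7, -0.9]
grip_width: 0.0084
```

Request:
play_rows:
  motion:
    - {"translation": [0,0,0],"roll": 0,"fingers": 0.3}
    - {"translation": [0,0,0],"roll": 0,"fingers": 0.3}
    - {"translation": [0,0,0],"roll": 0,"fingers": 0.3}
    - {"translation": [0,0,-2],"roll": 0,"fingers": 0.3}
    - {"translation": [0,0,-6],"roll": 0,"fingers": 0.3}
    - {"translation": [0,0,-10],"roll": 0,"fingers": 0.3}
    - {"translation": [0,-3,-13],"roll": 0,"fingers": 0.3}
    - {"translation": [0,-7,-15],"roll": 0,"fingers": 0.3}
    - {"translation": [0,-10,-17],"roll": 0,"fingers": 0.3}
    - {"translation": [0,-10,-17],"roll": 0,"fingers": 0.3}
    - {"translation": [0,-10,-17],"roll": 0,"fingers": 0.3}
    - {"translation": [0,-10,-17],"roll": 0,"fingers": 0.3}

```text
clock: 13.7
eef_pos: [0.4424, -0.2099, 0.2375]
tool_rot: [0.679, 0.734, 0.001, 0.001]
ft_force: [-0.4, 0.2, -1.0]
grip_width: 0.0299
```

```bash
python3 - <<'E'
from h import *
np.set_printoptions(precision=1,suppress=True)
s=shot('scene');d=shot('side');w=shot('wrist')
t=np.hstack([cv2.resize(d['pixels'][140:215,300:400],(400,300)),cv2.resize(s['pixels'][150:225,235:335],(400,300))])
cv2.imwrite('pics/v8.png',np.vstack([t,cv2.resize(w['pixels'][80:320,:],(800,300))])[:,:,::-1])
def blob(c,x,y,w_,h,th):
    im=c['pixels'][y:y+h,x:x+w_].astype(int);m=((im.max(2)<th)).astype(np.uint8);n,l,st_,ce=cv2.connectedComponentsWithStats(m)
    return [(st_[i]+[x,y,0,0,0],ce[i]+[x,y]) for i in range(1,n) if 12<st_[i,4]<300]
print(blob(s,235,150,105,70,45));print(proj(s,fix(.016,0,.0665)))
print(blob(d,300,140,100,75,45));print(st()[0])
E
```

```text
[(array([265, 165,   4,   8,  25]), array([266.6, 168.6])), (array([276, 165,  31,  14, 220]), array([289.6, 171.9])), (array([265, 176,   5,   5,  13]), array([267. , 178.1])), (array([305, 180,   4,   8,  27]), array([306.7, 183.4])), (array([241, 187,  71,  27,  91]), array([279.7, 202.1])), (array([313, 191,  13,  12,  17]), array([319.2, 196.7])), (array([306, 192,   4,   5,  16]), array([307.3, 194.1])), (array([268, 207,   8,  10,  62]), array([271.3, 211.6]))]
[[285.6 172. ]]
[(array([348, 153,   4,   6,  24]), array([349.5, 155.5])), (array([330, 155,   9,   7,  33]), array([334.3, 158.1])), (array([339, 162,  15,   5,  33]), array([345.5, 163.3])), (array([356, 164,  21,  21, 251]), array([366.7, 173.6])), (array([335, 173,   7,  12,  60]), array([338.6, 178.2])), (array([329, 187,  15,   5,  39]), array([335.6, 189.3])), (array([309, 194,  12,   3,  16]), array([313.8, 195.4])), (array([322, 196,  44,   9,  64]), array([343.2, 200. ]))]
[ 0.4 -0.2  0.2]
```

View pics/v8.png

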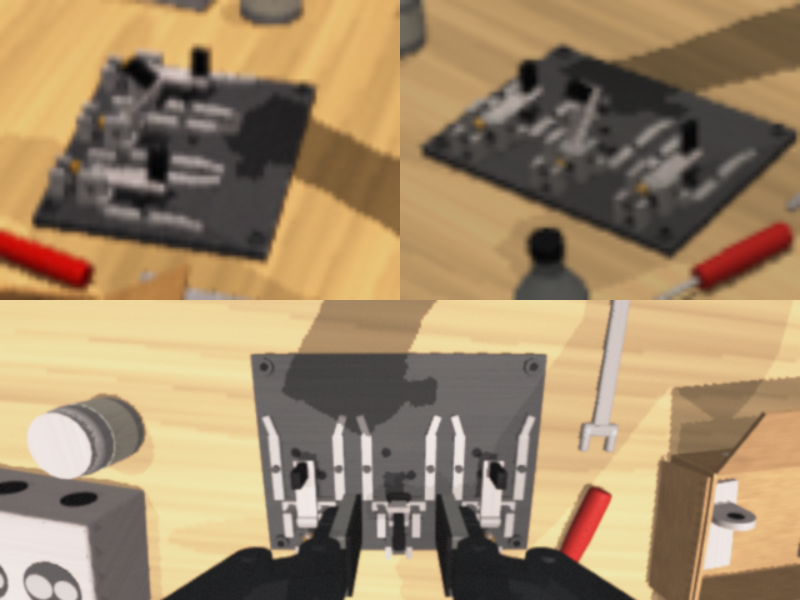

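Clip2 is up: its black tab shows tilted back in the side crop at (140,72) and the strip stands at scene crop (585,115). Next I'll go back over the carton to measure the lugs by mask.

```bash
python3 - <<'E'
from h import *
go([.455,.215,.32],1.75)
E
```

```text
from [ 0.4421 -0.2093  0.2356] yaw 1.65 shift cm [42.21  4.62 -8.4 ] roll -5.7 rows 11
```

Request:
play_rows:
  motion:
    - {"translation": [0,0,-4],"roll": 0,"fingers": 0.3}
    - {"translation": [3,0,-6.5],"roll": -1,"fingers": 0.3}
    - {"translation": [7,1,-8.4],"roll": -2,"fingers": 0.3}
    - {"translation": [11,2,-8.4],"roll": -3,"fingers": 0.3}
    - {"translation": [15,3,-8.4],"roll": -4,"fingers": 0.3}
    - {"translation": [19,3.5,-8.4],"roll": -5,"fingers": 0.3}
    - {"translation": [23,4,-8.4],"roll": -5.7,"fingers": 0.3}
    - {"translation": [27,4.6,-8.4],"roll": -5.7,"fingers": 0.3}
    - {"translation": [31,4.6,-8.4],"roll": -5.7,"fingers": 0.3}
    - {"translation": [35,4.6,-8.4],"roll": -5.7,"fingers": 0.3}
    - {"translation": [39,4.6,-8.4],"roll": -5.7,"fingers": 0.3}
    - {"translation": [42.2,4.6,-8.4],"roll": -5.7,"fingers": 0.3}
    - {"translation": [42.2,4.6,-8.4],"roll": -5.7,"fingers": 0.3}
    - {"translation": [42.2,4.6,-8.4],"roll": -5.7,"fingers": 0.3}
    - {"translation": [42.2,4.6,-8.4],"roll": -5.7,"fingers": 0.3}
    - {"translation": [42.2,4.6,-8.4],"roll": -5.7,"fingers": 0.3}
    - {"translation": [42.2,4.6,-8.4],"roll": -5.7,"fingers": 0.3}

```text
clock: 15.27
eef_pos: [0.4548, 0.2135, 0.3207]
tool_rot: [0.642, 0.766, -0.0, 0.0]
ft_force: [-0.0, 0.0, 0.3]
grip_width: 0.0299
```

```bash
cat >> h.py <<'E'
def findlugs(z=.012,verb=True):
    c=shot('wrist');im=c['pixels'];hsv=cv2.cvtColor(im,cv2.COLOR_RGB2HSV)
    m=((hsv[...,1]<50)&(hsv[...,2]>85)).astype(np.uint8)
    roi=np.zeros_like(m);q=proj(c,[car(a,b,.012) for a,b in((-.08,-.12),(.08,-.12),(.08,.12),(-.08,.12))])
    cv2.fillConvexPoly(roi,q.astype(int),1);m*=roi
    m=cv2.morphologyEx(m,cv2.MORPH_CLOSE,np.ones((7,7)));out=[]
    for k in cv2.findContours(m,0,1)[0]:
        if cv2.contourArea(k)<800: continue
        h=cv2.convexHull(k).reshape(-1,2)+0.0
        P=onz(c,h,z)[:,:2]
        r=cv2.minAreaRect((P*1000).astype(np.float32));b=cv2.boxPoints(r)/1000
        e=[b[1]-b[0],b[2]-b[1]];L=max(e,key=np.linalg.norm);W=min(e,key=np.linalg.norm)
        a=np.arctan(L[1]/L[0]);p=b.mean(0)
        ear=p-.025*np.array([np.cos(a),np.sin(a)])
        if verb: print('px',h.min(0),h.max(0),'ctr',p.round(4),'yaw',round(a,3),'L,W',np.linalg.norm(L).round(4),np.linalg.norm(W).round(4),'ear',ear.round(4))
        out.append((p,a,ear))
    return out
E
python3 - <<'E'
from h import *
print(st()[0],st()[2]);r=findlugs()
p,a,e=min(r,key=lambda t:t[0][1]);go([*e,.20],a);go([*e,.03],a)
E
```

```text
[0.45481319 0.21353766 0.32066941] 1.7464906635923487
px [354. 177.] [385. 250.] ctr [0.5317 0.3103] yaw 0.236 L,W 0.1228 0.05 ear [0.5074 0.3044]
px [257. 175.] [294. 251.] ctr [0.5571 0.1642] yaw 0.248 L,W 0.1281 0.0498 ear [0.5329 0.1581]
from [0.4548 0.2135 0.3208] yaw 1.746 shift cm [-6.82  6.72 12.09] roll 85.8 rows 12
from [0.4548 0.2135 0.3208] yaw 1.746 shift cm [-6.82  6.72 29.09] roll 85.8 rows 12
```

Widths and yaws match the earlier readings. The lengths run long because of the far wall, so I take the near end, which puts A's ear at (0.523,0.156) with yaw 0.245.

Request:
play_rows:
  motion:
    - {"translation": [-1,1,0],"roll": 7,"fingers": 0.3}
    - {"translation": [-2,2,0],"roll": 14,"fingers": 0.3}
    - {"translation": [-3,3,0],"roll": 21,"fingers": 0.3}
    - {"translation": [-4,4,0],"roll": 28,"fingers": 0.3}
    - {"translation": [-5,5,0],"roll": 35,"fingers": 0.3}
    - {"translation": [-6,5.7,2],"roll": 42,"fingers": 0.3}
    - {"translation": [-6.9,5.7,4],"roll": 49,"fingers": 0.3}
    - {"translation": [-6.9,5.7,7],"roll": 56,"fingers": 0.3}
    - {"translation": [-6.9,5.7,10],"roll": 63,"fingers": 0.3}
    - {"translation": [-6.9,5.7,13],"roll": 70,"fingers": 0.3}
    - {"translation": [-6.9,5.7,16],"roll": 77,"fingers": 0.3}
    - {"translation": [-6.9,5.7,18],"roll": 84,"fingers": 0.3}
    - {"translation": [-6.9,5.7,20],"roll": 86,"fingers": 0.3}
    - {"translation": [-6.9,5.7,20],"roll": 86,"fingers": 0.3}
    - {"translation": [-6.9,5.7,20],"roll": 86,"fingers": 0.3}
    - {"translation": [-6.9,5.7,20],"roll": 86,"fingers": 0.3}

```text
clock: 16.65
eef_pos: [0.5238, 0.1565, 0.1222]
tool_rot: [0.992, 0.123, 0.001, -0.0]
ft_force: [-0.1, 1.0, 0.0]
grip_width: 0.0299
```

```bash
python3 - <<'E'
from h import *
go([.5232,.156,.015],.245)
E
```

```text
from [0.5238 0.1565 0.1222] yaw 0.247 shift cm [-0.09  0.03 10.72] roll 0.1 rows 3
```

Request:
play_rows:
  motion:
    - {"translation": [0,0,3.5],"roll": 0,"fingers": 0.3}
    - {"translation": [0,0,7],"roll": 0,"fingers": 0.3}
    - {"translation": [0,0,9.5],"roll": 0,"fingers": 0.3}
    - {"translation": [0,0,10.6],"roll": 0,"fingers": 0.3}
    - {"translation": [0,0,10.6],"roll": 0,"fingers": 0.3}
    - {"translation": [0,0,10.6],"roll": 0,"fingers": 0.3}
    - {"translation": [0,0,10.6],"roll": 0,"fingers": 0.7}
    - {"translation": [0,0,10.6],"roll": 0,"fingers": 1}
    - {"translation": [0,0,10.6],"roll": 0,"fingers": 1}
    - {"translation": [0,0,10.6],"roll": 0,"fingers": 1}
    - {"translation": [0,0,10.6],"roll": 0,"fingers": 1}

```text
clock: 17.57
eef_pos: [0.5251, 0.1575, 0.0173]
tool_rot: [0.992, 0.123, 0.003, -0.0]
ft_force: [1.1, -0.1, 6.8]
grip_width: 0.0066
```

Request:
play_rows:
  motion:
    - {"translation": [0,0,-0.5],"roll": 0,"fingers": 1}
    - {"translation": [0,0,-1.5],"roll": 0,"fingers": 1}
    - {"translation": [0,0,-3],"roll": 0,"fingers": 1}
    - {"translation": [0,0,-6],"roll": 0,"fingers": 1}
    - {"translation": [0,0,-9],"roll": 0,"fingers": 1}
    - {"translation": [0,0,-12],"roll": 0,"fingers": 1}
    - {"translation": [0,0,-14],"roll": 0,"fingers": 1}
    - {"translation": [0,0,-14],"roll": 0,"fingers": 1}
    - {"translation": [0,0,-14],"roll": 0,"fingers": 1}
    - {"translation": [0,0,-14],"roll": 0,"fingers": 1}

```text
clock: 18.4
eef_pos: [0.5219, 0.1566, 0.154]
tool_rot: [0.992, 0.123, -0.001, 0.0]
ft_force: [0.5, -0.0, -2.2]
grip_width: 0.0067
```

```bash
python3 - <<'E'
from h import *
t=[]
for n in('scene','side'):
    c=shot(n);p,R,y,o=st();q=proj(c,p)[0];x0,y0=int(q[0])-50,int(q[1])-40
    t.append(cv2.resize(c['pixels'][y0:y0+100,x0:x0+100][:,:,::-1],(400,400),interpolation=cv2.INTER_CUBIC));print(n,x0,y0,q)
cv2.imwrite('pics/v9.png',np.hstack(t));print(p,y,o['grip_width'],o['ft_force'])
E
```

```text
scene 315 150 [365.01428762 190.8466372 ]
side 252 158 [302.2091722  198.99344099]
[0.52135543 0.15643248 0.1530312 ] 0.247585395883929 0.007092883552454001 [-1.23606464e-03 -1.42305492e-01 -1.87905793e+00]
```

View pics/v9.png

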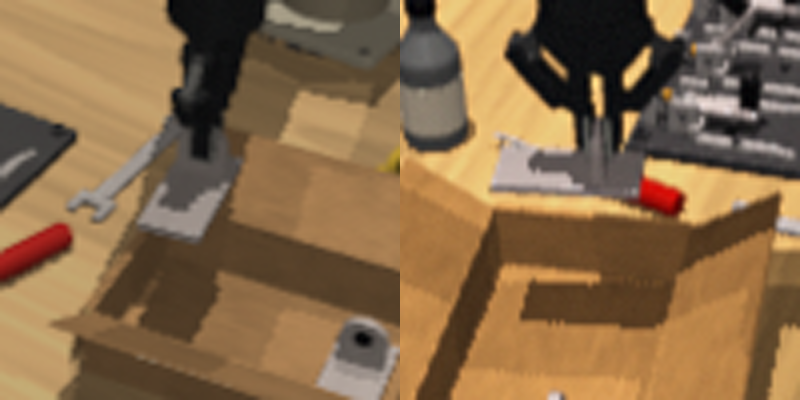

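The lug hangs level in the jaws and the −1.9 N reading matches its weight. In the crops its +x end corners are at scene (138,226),(205,242) and side (502,140),(492,190). I'll cross-check its position in the grip and work out the moves.

```bash
python3 - <<'E'
from h import *
np.set_printoptions(precision=4,suppress=True)
s=shot('scene');d=shot('side');p,R,y,o=st()
t=tri(s,[(349.5,206.5),(366.3,210.5)],d,[(277.5,193),(275,205.5)]);print(t,'width',np.linalg.norm(t[1,:3]-t[0,:3]))
print('mid in tool',R.T@(t[:,:3].mean(0)-p),'expect [.08,0,~.01]')
for a,b in((-.025-.06,.16),(-.025-.06,.026),(-.025+.001,.026)): go(fix(a,0,b),FY)
E
```

```text
[[0.6063 0.1526 0.1471 0.0096]
 [0.5898 0.2041 0.1434 0.0053]] width 0.054221189986385546
mid in tool [ 0.0795 -0.0025  0.0076] expect [.08,0,~.01]
from [0.5216 0.1565 0.1531] yaw 0.248 shift cm [-21.11  32.69  -0.61] roll 9.6 rows 10
from [0.5216 0.1565 0.1531] yaw 0.248 shift cm [-21.06  32.69  12.79] roll 9.6 rows 10
from [0.5216 0.1565 0.1531] yaw 0.248 shift cm [-15.05  33.7   12.77] roll 9.6 rows 10
```

Request:
play_rows:
  motion:
    - {"translation": [0,2,-2],"roll": 0,"fingers": 1}
    - {"translation": [-2,5,-3],"roll": 1,"fingers": 1}
    - {"translation": [-4.5,8,-3],"roll": 2,"fingers": 1}
    - {"translation": [-7,11,-3],"roll": 3,"fingers": 1}
    - {"translation": [-9.5,14,-3],"roll": 4,"fingers": 1}
    - {"translation": [-12,17,-3],"roll": 5,"fingers": 1}
    - {"translation": [-14.5,20,-3],"roll": 6,"fingers": 1}
    - {"translation": [-17,23,-3],"roll": 7,"fingers": 1}
    - {"translation": [-19.5,26,-3],"roll": 8,"fingers": 1}
    - {"translation": [-22,29,-3],"roll": 9,"fingers": 1}
    - {"translation": [-24.5,32,-3],"roll": 9.6,"fingers": 1}
    - {"translation": [-24.5,32.1,-3],"roll": 9.6,"fingers": 1}
    - {"translation": [-24.5,32.1,1],"roll": 9.6,"fingers": 1}
    - {"translation": [-24.5,32.1,5],"roll": 9.6,"fingers": 1}
    - {"translation": [-24.5,32.1,8],"roll": 9.6,"fingers": 1}
    - {"translation": [-24.5,32.1,10],"roll": 9.6,"fingers": 1}
    - {"translation": [-24.5,32.1,10],"roll": 9.6,"fingers": 1}
    - {"translation": [-24.5,32.1,10],"roll": 9.6,"fingers": 1}
    - {"translation": [-24.5,32.1,10],"roll": 9.6,"fingers": 1}

```text
clock: 20.18
eef_pos: [0.3648, -0.2146, 0.0557]
tool_rot: [0.999, 0.04, 0.001, 0.0]
ft_force: [0.1, -0.6, -1.8]
grip_width: 0.007
```

```bash
python3 - <<'E'
from h import *
o=st()[3];print(o['grip_width'],o['ft_force'])
go(fix(-.12,0,.026),FY);go(fix(-.025,0,.026),FY)
np.set_printoptions(precision=4,suppress=True)
# lug in grip as seen by wrist camera: white pixels left/right edges near the lug's underside rows
c=shot('wrist','w10.png')
E
```

```text
0.007015185377532877 [ 0.08457095 -0.57441543 -1.76277835]
from [ 0.3648 -0.2146  0.0557] yaw 0.08 shift cm [-0.27  0.    2.97] roll 0.0 rows 1
from [ 0.3648 -0.2146  0.0557] yaw 0.08 shift cm [9.23 0.01 2.98] roll 0.0 rows 3
```

View pics/w10.png

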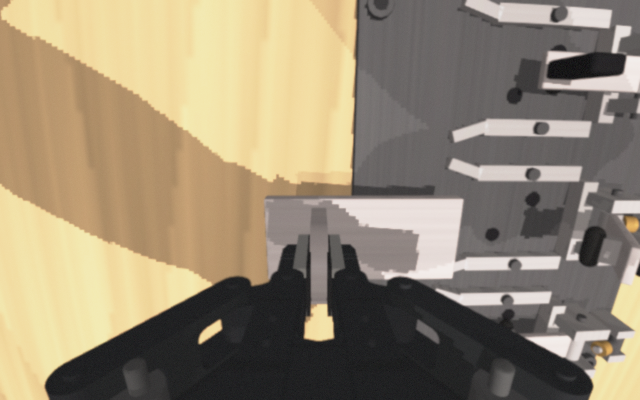

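The held lug is level over the plate front, with its +x end at columns 455–462 and rows 198–278. Nest2's rails are at (533,173) and (515,264). I'll compare the lug's lateral position with the nest.

```bash
python3 - <<'E'
from h import *
np.set_printoptions(precision=4,suppress=True)
c=shot('wrist');yw=FY;ex=np.array([np.cos(yw),np.sin(yw)]);ey=np.array([-ex[1],ex[0]])
f=lambda p:np.c_[(p[:,:2]-FO)@ex+.010,(p[:,:2]-FO)@ey]
print('rails',f(onz(c,[(533,173),(515,264),(541,128)],.019)))
for z in(.045,.051): a=f(onz(c,[(462,198),(455,278),(265,197)],z));print('lug',z,a,'W',np.linalg.norm(a[0]-a[1]),'L',np.linalg.norm(a[0]-a[2]))
print('tcp',f(st()[0][None]))
E
```

```text
rails [[ 0.0237  0.0309]
 [ 0.0238 -0.0353]
 [ 0.0236  0.0599]]
lug 0.045 [[-0.035   0.0215]
 [-0.0323 -0.0301]
 [-0.1469  0.0222]] W 0.051708312168075685 L 0.11195633844637448
lug 0.051 [[-0.0379  0.0233]
 [-0.0353 -0.0265]
 [-0.1458  0.0239]] W 0.04982897246328796 L 0.10788728294595486
tcp [[-0.1167 -0.0005]]
```

Lug and nest agree laterally to about 1 mm. Next I'll lower it and check the height.

Request:
play_rows:
  motion:
    - {"translation": [0,0,1],"roll": 0,"fingers": 1}
    - {"translation": [0,0,2],"roll": 0,"fingers": 1}
    - {"translation": [0,0,2.4],"roll": 0,"fingers": 1}
    - {"translation": [0,0,2.4],"roll": 0,"fingers": 1}
    - {"translation": [0,0,2.4],"roll": 0,"fingers": 1}
    - {"translation": [0,0,2.4],"roll": 0,"fingers": 1}

```text
clock: 20.78
eef_pos: [0.3646, -0.2148, 0.0316]
tool_rot: [0.999, 0.04, 0.001, 0.0]
ft_force: [0.2, -0.5, -1.7]
grip_width: 0.0067
```

```bash
python3 - <<'E'
from h import *
o=st()[3];print(o['grip_width'],o['ft_force']);go(fix(-.025,0,.026),FY)
E
```

```text
0.006697540146299856 [ 0.17600449 -0.54590257 -1.69373965]
from [ 0.3646 -0.2148  0.0316] yaw 0.08 shift cm [ 9.26 -0.01  0.58] roll 0.0 rows 3
```

Request:
play_rows:
  motion:
    - {"translation": [0,0,0.5],"roll": 0,"fingers": 1}
    - {"translation": [1,0,0.5],"roll": 0,"fingers": 1}
    - {"translation": [2,0,0.5],"roll": 0,"fingers": 1}
    - {"translation": [3,0,0.5],"roll": 0,"fingers": 1}
    - {"translation": [4,0,0.5],"roll": 0,"fingers": 1}
    - {"translation": [5,0,0.5],"roll": 0,"fingers": 1}
    - {"translation": [6,0,0.5],"roll": 0,"fingers": 1}
    - {"translation": [7,0,0.5],"roll": 0,"fingers": 1}
    - {"translation": [8,0,0.5],"roll": 0,"fingers": 1}
    - {"translation": [8.5,0,0.5],"roll": 0,"fingers": 1}
    - {"translation": [8.5,0,0.5],"roll": 0,"fingers": 1}
    - {"translation": [8.5,0,0.5],"roll": 0,"fingers": 1}

```text
clock: 21.78
eef_pos: [0.4486, -0.2074, 0.0256]
tool_rot: [0.999, 0.04, -0.0, -0.0]
ft_force: [0.5, -0.1, -1.5]
grip_width: 0.0071
```

Request:
play_rows:
  motion:
    - {"translation": [0.2,0,0.1],"roll": 0,"fingers": 1}
    - {"translation": [0.4,0,0.1],"roll": 0,"fingers": 1}
    - {"translation": [0.6,0,0.1],"roll": 0,"fingers": 1}
    - {"translation": [0.8,0,0.1],"roll": 0,"fingers": 1}
    - {"translation": [0.9,0,0.1],"roll": 0,"fingers": 1}
    - {"translation": [0.9,0,0.1],"roll": 0,"fingers": 1}

```text
clock: 22.28
eef_pos: [0.4569, -0.2071, 0.0253]
tool_rot: [0.999, 0.04, -0.0, 0.0]
ft_force: [-4.4, -1.0, 5.3]
grip_width: 0.0071
```

Request:
play_rows:
  motion:
    - {"translation": [0.2,0,0],"roll": 0,"fingers": 1}
    - {"translation": [0.4,0,0],"roll": 0,"fingers": 1}
    - {"translation": [0.4,0,0],"roll": 0,"fingers": 1}
    - {"translation": [0.4,0,0],"roll": 0,"fingers": 1}

```text
clock: 22.62
eef_pos: [0.4573, -0.2071, 0.0253]
tool_rot: [0.999, 0.039, -0.004, 0.001]
ft_force: [-13.5, -2.0, 13.6]
grip_width: 0.0071
```

The lug is home: 4 mm of further command produced 0.4 mm of motion and 13 N. Next I'll release, retreat and turn for the clip.

Request:
play_rows:
  motion:
    - {"translation": [-0.3,0,0],"roll": 0,"fingers": 0.3}
    - {"translation": [-0.3,0,0],"roll": 0,"fingers": 0.3}
    - {"translation": [-0.3,0,0],"roll": 0,"fingers": 0.3}
    - {"translation": [-0.3,0,-1],"roll": 0,"fingers": 0.3}
    - {"translation": [-0.3,0,-4],"roll": 0,"fingers": 0.3}
    - {"translation": [-0.3,0,-8],"roll": 0,"fingers": 0.3}
    - {"translation": [-0.3,0,-12],"roll": -7,"fingers": 0.3}
    - {"translation": [-0.3,0,-16],"roll": -14,"fingers": 0.3}
    - {"translation": [-0.3,0,-16],"roll": -21,"fingers": 0.3}
    - {"translation": [-0.3,0,-16],"roll": -28,"fingers": 0.3}
    - {"translation": [-0.3,0,-16],"roll": -35,"fingers": 0.3}
    - {"translation": [-0.3,0,-16],"roll": -42,"fingers": 0.3}
    - {"translation": [-0.3,0,-16],"roll": -49,"fingers": 0.3}
    - {"translation": [-0.3,0,-16],"roll": -56,"fingers": 0.3}
    - {"translation": [-0.3,0,-16],"roll": -63,"fingers": 0.3}
    - {"translation": [-0.3,0,-16],"roll": -70,"fingers": 0.3}
    - {"translation": [-0.3,0,-16],"roll": -77,"fingers": 0.3}
    - {"translation": [-0.3,0,-16],"roll": -84,"fingers": 0.3}
    - {"translation": [-0.3,0,-16],"roll": -90,"fingers": 0.3}
    - {"translation": [-0.3,0,-16],"roll": -90,"fingers": 0.3}

```text
clock: 24.28
eef_pos: [0.4591, -0.2067, 0.1855]
tool_rot: [0.678, 0.735, 0.0, 0.0]
ft_force: [0.2, -0.2, -0.8]
grip_width: 0.0299
```

```bash
python3 - <<'E'
from h import *
np.set_printoptions(precision=4,suppress=True)
c=shot('wrist','w11.png');yw=FY;ex=np.array([np.cos(yw),np.sin(yw)]);ey=np.array([-ex[1],ex[0]])
f=lambda p:np.c_[(p[:,:2]-FO)@ex+.010,(p[:,:2]-FO)@ey]
hsv=cv2.cvtColor(c['pixels'],cv2.COLOR_RGB2HSV);m=((hsv[...,1]<50)&(hsv[...,2]>150)).astype(np.uint8)
# white profile along nest2 centre-line-ish columns at z=.02
for y in(-.015,.015):
    P=np.array([fix(x,y,.020) for x in np.arange(-.10,.04,.002)]);q=proj(c,P).round().astype(int)
    v=[int(m[b,a]) if 0<=b<400 and 0<=a<640 else 9 for a,b in q];print(y,''.join(map(str,v)))
go([.5432,-.2014,.16],FY+np.pi/2);go([.5432,-.2014,.0684],FY+np.pi/2)
E
```

```text
-0.015 0000000000000000000000011111111111110000011111111111111111111111111111
0.015 0000000000000000000000011111111111110000000111111111111111111111111111
from [ 0.459  -0.2067  0.1854] yaw 1.649 shift cm [-0.12  8.43  2.55] roll -0.1 rows 3
from [ 0.459  -0.2067  0.1854] yaw 1.649 shift cm [-0.12  8.42 11.71] roll -0.1 rows 4
```

The lug's rear edge reads −54 mm from the nest point against an expected −55 mm, so it is home. Now I'll lower clip2.

Request:
play_rows:
  motion:
    - {"translation": [0,4,0],"roll": 0,"fingers": 0.3}
    - {"translation": [-0.1,8,0],"roll": 0,"fingers": 0.3}
    - {"translation": [-0.1,8.4,3],"roll": 0,"fingers": 0.3}
    - {"translation": [-0.1,8.4,6],"roll": 0,"fingers": 0.3}
    - {"translation": [-0.1,8.4,9],"roll": 0,"fingers": 0.3}
    - {"translation": [-0.1,8.4,11],"roll": 0,"fingers": 0.3}
    - {"translation": [-0.1,8.4,11.7],"roll": 0,"fingers": 0.3}
    - {"translation": [-0.1,8.4,11.7],"roll": 0,"fingers": 0.3}
    - {"translation": [-0.1,8.4,11.7],"roll": 0,"fingers": 0.3}
    - {"translation": [-0.1,8.4,11.7],"roll": 0,"fingers": 1}
    - {"translation": [-0.1,8.4,11.7],"roll": 0,"fingers": 1}
    - {"translation": [-0.1,8.4,11.7],"roll": 0,"fingers": 1}
    - {"translation": [-0.1,8.4,11.7],"roll": 0,"fingers": 1}
    - {"translation": [-0.1,8.4,11.7],"roll": 0,"fingers": 1}

```text
clock: 25.5
eef_pos: [0.544, -0.2014, 0.0702]
tool_rot: [0.678, 0.735, 0.001, 0.002]
ft_force: [-0.9, 0.5, 5.3]
grip_width: 0.0082
```

Request:
play_rows:
  motion:
    - {"translation": [0,-0.15,0.02],"roll": 0,"fingers": 1}
    - {"translation": [0,-0.73,0.19],"roll": 0,"fingers": 1}
    - {"translation": [0,-1.31,0.41],"roll": 0,"fingers": 1}
    - {"translation": [0,-1.87,0.69],"roll": 0,"fingers": 1}
    - {"translation": [0,-2.4,1.02],"roll": 0,"fingers": 1}
    - {"translation": [0,-2.89,1.41],"roll": 0,"fingers": 1}
    - {"translation": [0,-3.34,1.84],"roll": 0,"fingers": 1}
    - {"translation": [0,-3.74,2.31],"roll": 0,"fingers": 1}
    - {"translation": [0,-3.92,2.56],"roll": 0,"fingers": 1}
    - {"translation": [0,-3.92,2.56],"roll": 0,"fingers": 1}
    - {"translation": [0,-3.92,2.56],"roll": 0,"fingers": 1}

```text
clock: 26.42
eef_pos: [0.5049, -0.2045, 0.0455]
tool_rot: [0.678, 0.735, 0.001, 0.002]
ft_force: [-4.4, 2.9, 14.4]
grip_width: 0.0085
```

Request:
play_rows:
  motion:
    - {"translation": [0,0,0],"roll": 0,"fingers": 0.3}
    - {"translation": [0,0,0],"roll": 0,"fingers": 0.3}
    - {"translation": [0,0,0],"roll": 0,"fingers": 0.3}
    - {"translation": [0,0,-2],"roll": 0,"fingers": 0.3}
    - {"translation": [0,0,-6],"roll": 0,"fingers": 0.3}
    - {"translation": [0,-3,-10],"roll": 0,"fingers": 0.3}
    - {"translation": [0,-6,-14],"roll": 0,"fingers": 0.3}
    - {"translation": [0,-6,-14],"roll": 0,"fingers": 0.3}
    - {"translation": [0,-6,-14],"roll": 0,"fingers": 0.3}
    - {"translation": [0,-6,-14],"roll": 0,"fingers": 0.3}

```text
clock: 27.25
eef_pos: [0.4438, -0.2094, 0.1829]
tool_rot: [0.679, 0.735, 0.0, 0.001]
ft_force: [-0.1, 0.6, -0.1]
grip_width: 0.03
```

```bash
cat >> h.py <<'E'
def tabs(c,th=45):
    """dark tab blobs on the plate + expected tab-centre pixels for joint 0/0.15/0.95"""
    pl=proj(c,[fix(x,y,.012) for x,y in((-.09,-.14),(.115,-.14),(.115,.14),(-.09,.14))]).astype(int)
    m=(c['pixels'].max(2)<th).astype(np.uint8);r=np.zeros_like(m);cv2.fillConvexPoly(r,cv2.convexHull(pl),1)
    n,l,s,ce=cv2.connectedComponentsWithStats(m*r)
    print('dark',[(ce[i].round(1).tolist(),int(s[i,4])) for i in range(1,n) if 15<s[i,4]<1500])
    for k,y in((1,.094),(2,0),(3,-.094)):
        print('clip',k,{a:proj(c,fix(.072-.056*np.cos(a)+.0185*np.sin(a),y,.032+.056*np.sin(a)+.0185*np.cos(a)))[0].round(1).tolist() for a in(0,.15,.95)})
def nestx(c,y0):
    hsv=cv2.cvtColor(c['pixels'],cv2.COLOR_RGB2HSV);m=((hsv[...,1]<50)&(hsv[...,2]>135)).astype(np.uint8)
    for y in(-.015,.015):
        q=proj(c,[fix(x,y0+y,.020) for x in np.arange(-.10,.04,.002)]).round().astype(int)
        print('nest foot',y0,y,''.join(str(m[b,a]) if 0<=b<400 and 0<=a<640 else '9' for a,b in q))
E
python3 - <<'E'
from h import *
print(st()[0]);c=shot('wrist','w12.png');tabs(c);nestx(c,0)
print('scene');tabs(shot('scene'))
go(fix(.016,.094,.12),FY+np.pi/2);go(fix(.016,.094,.033),FY+np.pi/2)
E
```

```text
[ 0.44375634 -0.20944383  0.1828925 ]
dark [([318.6, 192.9], 25), ([227.4, 234.5], 209), ([411.1, 235.9], 239), ([245.3, 232.6], 29), ([393.8, 232.5], 22), ([318.9, 243.2], 200), ([221.3, 245.0], 19)]
clip 1 {0: [412.0, 236.0], 0.15: [414.1, 242.5], 0.95: [420.0, 289.9]}
clip 2 {0: [319.7, 236.3], 0.15: [319.7, 242.8], 0.95: [319.8, 290.5]}
clip 3 {0: [227.4, 236.2], 0.15: [225.4, 242.6], 0.95: [219.7, 290.1]}
nest foot 0 -0.015 0000000000000000000000011111111111110000001111111111111111111111111111
nest foot 0 0.015 0000000000000000000000011111111111110000011111111111111111111111111111
scene
dark [([266.6, 168.6], 25), ([283.4, 170.4], 93), ([300.5, 172.5], 19), ([306.1, 182.1], 36), ([307.4, 193.7], 18)]
clip 1 {0: [306.5, 183.4], 0.15: [305.9, 182.0], 0.95: [300.2, 179.9]}
clip 2 {0: [285.9, 175.6], 0.15: [285.2, 174.2], 0.95: [279.0, 172.0]}
clip 3 {0: [266.2, 168.2], 0.15: [265.5, 166.8], 0.95: [259.0, 164.4]}
from [ 0.4433 -0.2088  0.1809] yaw 1.651 shift cm [9.43 5.48 6.09] roll 0.0 rows 3
from [ 0.4433 -0.2088  0.1809] yaw 1.651 shift cm [ 9.42  5.49 14.79] roll 0.0 rows 5
```

In the wrist view clip2 reads 0.15 (row 243.2 against an expected 242.8), clips 1 and 3 read 0, and the lug is still home. Next I'll lift clip1.

Request:
play_rows:
  motion:
    - {"translation": [3,2,0],"roll": 0,"fingers": 0.3}
    - {"translation": [6,4,0],"roll": 0,"fingers": 0.3}
    - {"translation": [9.4,5.5,1],"roll": 0,"fingers": 0.3}
    - {"translation": [9.4,5.5,4],"roll": 0,"fingers": 0.3}
    - {"translation": [9.4,5.5,6],"roll": 0,"fingers": 0.3}
    - {"translation": [9.4,5.5,8],"roll": 0,"fingers": 0.3}
    - {"translation": [9.4,5.5,11],"roll": 0,"fingers": 0.3}
    - {"translation": [9.4,5.5,13.5],"roll": 0,"fingers": 0.3}
    - {"translation": [9.4,5.5,14.8],"roll": 0,"fingers": 0.3}
    - {"translation": [9.4,5.5,14.8],"roll": 0,"fingers": 0.3}
    - {"translation": [9.4,5.5,14.8],"roll": 0,"fingers": 0.3}
    - {"translation": [9.4,5.5,14.8],"roll": 0,"fingers": 1}
    - {"translation": [9.4,5.5,14.8],"roll": 0,"fingers": 1}
    - {"translation": [9.4,5.5,14.8],"roll": 0,"fingers": 1}
    - {"translation": [9.4,5.5,14.8],"roll": 0,"fingers": 1}
    - {"translation": [9.4,5.5,14.8],"roll": 0,"fingers": 1}

```text
clock: 28.68
eef_pos: [0.4919, -0.1112, 0.035]
tool_rot: [0.678, 0.735, 0.001, 0.001]
ft_force: [2.4, -1.2, -0.6]
grip_width: 0.0088
```

Request:
play_rows:
  motion:
    - {"translation": [0,0.3,-0.55],"roll": 0,"fingers": 1}
    - {"translation": [0,0.66,-1.06],"roll": 0,"fingers": 1}
    - {"translation": [0,1.06,-1.53],"roll": 0,"fingers": 1}
    - {"translation": [0,1.51,-1.96],"roll": 0,"fingers": 1}
    - {"translation": [0,2.0,-2.35],"roll": 0,"fingers": 1}
    - {"translation": [0,2.53,-2.68],"roll": 0,"fingers": 1}
    - {"translation": [0,3.09,-2.96],"roll": 0,"fingers": 1}
    - {"translation": [0,3.67,-3.18],"roll": 0,"fingers": 1}
    - {"translation": [0,4.27,-3.35],"roll": 0,"fingers": 1}
    - {"translation": [0,4.4,-3.37],"roll": 0,"fingers": 1}
    - {"translation": [0,4.4,-3.37],"roll": 0,"fingers": 1}

```text
clock: 29.6
eef_pos: [0.5354, -0.1076, 0.0687]
tool_rot: [0.678, 0.735, 0.0, 0.001]
ft_force: [-1.0, -3.0, -4.9]
grip_width: 0.008
```

Request:
play_rows:
  motion:
    - {"translation": [0,0,0],"roll": 0,"fingers": 0.3}
    - {"translation": [0,0,0],"roll": 0,"fingers": 0.3}
    - {"translation": [0,0,0],"roll": 0,"fingers": 0.3}
    - {"translation": [0,0,-2],"roll": 0,"fingers": 0.3}
    - {"translation": [0,0,-6],"roll": 0,"fingers": 0.3}
    - {"translation": [0,0,-10],"roll": 0,"fingers": 0.3}
    - {"translation": [0,-3,-13],"roll": 0,"fingers": 0.3}
    - {"translation": [0,-7,-15],"roll": 0,"fingers": 0.3}
    - {"translation": [0,-10,-17],"roll": 0,"fingers": 0.3}
    - {"translation": [0,-10,-17],"roll": 0,"fingers": 0.3}
    - {"translation": [0,-10,-17],"roll": 0,"fingers": 0.3}
    - {"translation": [0,-10,-17],"roll": 0,"fingers": 0.3}

```text
clock: 30.6
eef_pos: [0.4358, -0.1153, 0.2386]
tool_rot: [0.678, 0.735, 0.001, 0.001]
ft_force: [-0.7, -0.3, -0.5]
grip_width: 0.0299
```

```bash
python3 - <<'E'
from h import *
c=shot('wrist','w13.png');tabs(c);nestx(c,0);tabs(shot('scene'))
go([.455,.215,.32],1.75)
E
```

```text
dark [([162.6, 217.0], 216), ([183.5, 216.4], 40), ([238.2, 222.6], 178), ([317.2, 234.3], 84), ([284.1, 258.7], 303), ([350.3, 255.0], 138), ([259.6, 262.3], 311), ([318.3, 262.2], 190)]
clip 1 {0: [319.0, 217.7], 0.15: [319.0, 222.8], 0.95: [319.0, 262.1]}
clip 2 {0: [240.2, 217.6], 0.15: [238.7, 222.8], 0.95: [234.5, 261.9]}
clip 3 {0: [163.1, 217.4], 0.15: [160.1, 222.5], 0.95: [152.0, 261.1]}
nest foot 0 -0.015 0000000000000000000000011111111111110000011111111111111111111100000000
nest foot 0 0.015 0000000000000000000000011111111111111000011111111111111111111111111111
dark [([266.6, 168.6], 25), ([285.6, 174.4], 27), ([310.9, 179.7], 206)]
clip 1 {0: [306.5, 183.4], 0.15: [305.9, 182.0], 0.95: [300.2, 179.9]}
clip 2 {0: [285.9, 175.6], 0.15: [285.2, 174.2], 0.95: [279.0, 172.0]}
clip 3 {0: [266.2, 168.2], 0.15: [265.5, 166.8], 0.95: [259.0, 164.4]}
from [ 0.4356 -0.1151  0.2372] yaw 1.651 shift cm [32.75  4.59 -8.26] roll -5.7 rows 9
```

Clip1 is up (row 262.2 against an expected 262.1) and clip2 is still at 0.15. Back over the carton to re-measure lug B.

Request:
play_rows:
  motion:
    - {"translation": [0,0,-4],"roll": 0,"fingers": 0.3}
    - {"translation": [3,0,-6.5],"roll": -1,"fingers": 0.3}
    - {"translation": [7,1,-8.3],"roll": -2,"fingers": 0.3}
    - {"translation": [11,2,-8.3],"roll": -3,"fingers": 0.3}
    - {"translation": [15,3,-8.3],"roll": -4,"fingers": 0.3}
    - {"translation": [19,3.5,-8.3],"roll": -5,"fingers": 0.3}
    - {"translation": [23,4,-8.3],"roll": -5.7,"fingers": 0.3}
    - {"translation": [27,4.6,-8.3],"roll": -5.7,"fingers": 0.3}
    - {"translation": [31,4.6,-8.3],"roll": -5.7,"fingers": 0.3}
    - {"translation": [32.8,4.6,-8.3],"roll": -5.7,"fingers": 0.3}
    - {"translation": [32.8,4.6,-8.3],"roll": -5.7,"fingers": 0.3}
    - {"translation": [32.8,4.6,-8.3],"roll": -5.7,"fingers": 0.3}
    - {"translation": [32.8,4.6,-8.3],"roll": -5.7,"fingers": 0.3}
    - {"translation": [32.8,4.6,-8.3],"roll": -5.7,"fingers": 0.3}

```text
clock: 31.87
eef_pos: [0.4549, 0.2144, 0.3203]
tool_rot: [0.641, 0.767, -0.001, -0.0]
ft_force: [0.6, 0.6, 0.4]
grip_width: 0.0297
```

```bash
python3 - <<'E'
from h import *
print(st()[0],st()[2]);cv2.imwrite('pics/w14.png',shot('wrist')['pixels'][:,:,::-1]);r=findlugs()
for p,a,e in r:
  # rebuild centre from the near (-x) end
  pass
E
```

```text
[0.45491207 0.21439926 0.32033311] 1.7489795004574982
px [353. 177.] [385. 250.] ctr [0.5317 0.3106] yaw 0.231 L,W 0.1229 0.0503 ear [0.5074 0.3049]
```

```bash
python3 - <<'E'
from h import *
go([.5011,.3034,.12],.231)
E
```

```text
from [0.455  0.2141 0.3209] yaw 1.748 shift cm [ 7.97  6.12 20.08] roll 86.9 rows 13
```

Request:
play_rows:
  motion:
    - {"translation": [1,1,0],"roll": 7,"fingers": 0.3}
    - {"translation": [2,2,0],"roll": 14,"fingers": 0.3}
    - {"translation": [3,3,0],"roll": 21,"fingers": 0.3}
    - {"translation": [4,4,0],"roll": 28,"fingers": 0.3}
    - {"translation": [5,5,0],"roll": 35,"fingers": 0.3}
    - {"translation": [6,6.1,2],"roll": 42,"fingers": 0.3}
    - {"translation": [7,6.1,4],"roll": 49,"fingers": 0.3}
    - {"translation": [8,6.1,7],"roll": 56,"fingers": 0.3}
    - {"translation": [8,6.1,10],"roll": 63,"fingers": 0.3}
    - {"translation": [8,6.1,13],"roll": 70,"fingers": 0.3}
    - {"translation": [8,6.1,16],"roll": 77,"fingers": 0.3}
    - {"translation": [8,6.1,18],"roll": 84,"fingers": 0.3}
    - {"translation": [8,6.1,20],"roll": 86.9,"fingers": 0.3}
    - {"translation": [8,6.1,20],"roll": 86.9,"fingers": 0.3}
    - {"translation": [8,6.1,20],"roll": 86.9,"fingers": 0.3}
    - {"translation": [8,6.1,20],"roll": 86.9,"fingers": 0.3}

```text
clock: 33.3
eef_pos: [0.5015, 0.3047, 0.1224]
tool_rot: [0.993, 0.117, 0.001, -0.0]
ft_force: [1.1, -0.7, 0.6]
grip_width: 0.0297
```

Request:
play_rows:
  motion:
    - {"translation": [0,0,3.5],"roll": 0,"fingers": 0.3}
    - {"translation": [0,0,7],"roll": 0,"fingers": 0.3}
    - {"translation": [0,0,9.5],"roll": 0,"fingers": 0.3}
    - {"translation": [0,0,10.5],"roll": 0,"fingers": 0.3}
    - {"translation": [0,0,10.5],"roll": 0,"fingers": 0.3}
    - {"translation": [0,0,10.5],"roll": 0,"fingers": 0.3}
    - {"translation": [0,0,10.5],"roll": 0,"fingers": 0.7}
    - {"translation": [0,0,10.5],"roll": 0,"fingers": 1}
    - {"translation": [0,0,10.5],"roll": 0,"fingers": 1}
    - {"translation": [0,0,10.5],"roll": 0,"fingers": 1}
    - {"translation": [0,0,10.5],"roll": 0,"fingers": 1}

```text
clock: 34.22
eef_pos: [0.5026, 0.3061, 0.0187]
tool_rot: [0.993, 0.117, 0.003, -0.001]
ft_force: [-0.2, -1.0, 6.6]
grip_width: 0.0067
```

Request:
play_rows:
  motion:
    - {"translation": [0,0,-0.5],"roll": 0,"fingers": 1}
    - {"translation": [0,0,-1.5],"roll": 0,"fingers": 1}
    - {"translation": [0,0,-3],"roll": 0,"fingers": 1}
    - {"translation": [0,0,-6],"roll": 0,"fingers": 1}
    - {"translation": [0,0,-9],"roll": 0,"fingers": 1}
    - {"translation": [0,0,-12],"roll": 0,"fingers": 1}
    - {"translation": [0,0,-15],"roll": 0,"fingers": 1}
    - {"translation": [0,0,-17],"roll": 0,"fingers": 1}
    - {"translation": [0,0,-17],"roll": 0,"fingers": 1}
    - {"translation": [0,0,-17],"roll": 0,"fingers": 1}

```text
clock: 35.05
eef_pos: [0.5009, 0.3052, 0.1875]
tool_rot: [0.993, 0.117, 0.001, -0.001]
ft_force: [-0.3, -0.6, -3.5]
grip_width: 0.0067
```

```bash
python3 - <<'E'
from h import *
o=st()[3];print(o['ft_force'],o['grip_width']);go(fix(-.12,.094,.18),FY)
E
```

```text
[-0.33169375 -0.57471679 -3.49443866] 0.006709182666304537
from [0.5009 0.3052 0.1875] yaw 0.234 shift cm [-24.1   38.09   0.64] roll 8.8 rows 11
```

Request:
play_rows:
  motion:
    - {"translation": [-1,3,0],"roll": 0,"fingers": 1}
    - {"translation": [-3,6,0],"roll": 1,"fingers": 1}
    - {"translation": [-5,9.5,0],"roll": 2,"fingers": 1}
    - {"translation": [-7,13,0],"roll": 3,"fingers": 1}
    - {"translation": [-9,16.5,0],"roll": 4,"fingers": 1}
    - {"translation": [-11,20,0],"roll": 5,"fingers": 1}
    - {"translation": [-13,23.5,0],"roll": 6,"fingers": 1}
    - {"translation": [-15.5,26.5,0],"roll": 7,"fingers": 1}
    - {"translation": [-18,29.5,0],"roll": 8,"fingers": 1}
    - {"translation": [-20.5,32.5,0],"roll": 8.8,"fingers": 1}
    - {"translation": [-23,35.5,0],"roll": 8.8,"fingers": 1}
    - {"translation": [-24.1,38.1,0],"roll": 8.8,"fingers": 1}
    - {"translation": [-24.1,38.1,3],"roll": 8.8,"fingers": 1}
    - {"translation": [-24.1,38.1,7],"roll": 8.8,"fingers": 1}
    - {"translation": [-24.1,38.1,10.5],"roll": 8.8,"fingers": 1}
    - {"translation": [-24.1,38.1,13.2],"roll": 8.8,"fingers": 1}
    - {"translation": [-24.1,38.1,13.2],"roll": 8.8,"fingers": 1}
    - {"translation": [-24.1,38.1,13.2],"roll": 8.8,"fingers": 1}
    - {"translation": [-24.1,38.1,13.2],"roll": 8.8,"fingers": 1}

```text
clock: 36.63
eef_pos: [0.3543, -0.1216, 0.0544]
tool_rot: [0.999, 0.04, -0.0, -0.0]
ft_force: [0.5, 0.3, -1.4]
grip_width: 0.0068
```

```bash
python3 - <<'E'
from h import *
o=st()[3];print(o['ft_force'],o['grip_width'])
go(fix(-.12,.094,.0266),FY);go(fix(-.025,.094,.0266),FY)
c=shot('wrist','w15.png')
cv2.imwrite('pics/w15b.png',cv2.resize(c['pixels'][100:350,230:640][:,:,::-1],(800,488)))
E
```

```text
[ 0.5176228   0.34499252 -1.42405258] 0.006839817294583711
from [ 0.3543 -0.1216  0.0544] yaw 0.08 shift cm [ 0.05 -0.04  2.78] roll 0.0 rows 1
from [ 0.3543 -0.1216  0.0544] yaw 0.08 shift cm [ 9.55 -0.03  2.78] roll 0.0 rows 3
```

View pics/w15b.png

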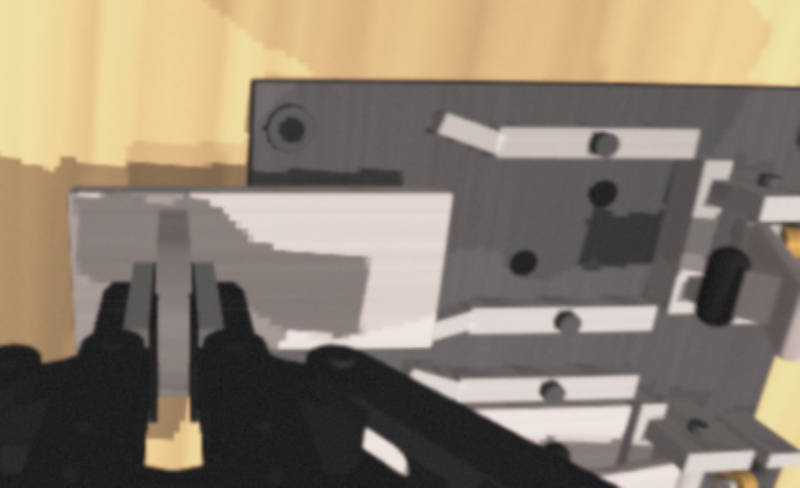

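Lug B is level, with its +x end corners at crop (453,193) and (433,349). Nest1's rails are at (604,143) and (568,321).

```bash
python3 - <<'E'
from h import *
np.set_printoptions(precision=4,suppress=True)
c=shot('wrist');ex=np.array([np.cos(FY),np.sin(FY)]);ey=np.array([-ex[1],ex[0]])
f=lambda p:np.c_[(p[:,:2]-FO)@ex+.010,(p[:,:2]-FO)@ey]
px=lambda l:[(230+u/1.951,100+v/1.951) for u,v in l]
r=f(onz(c,px([(604,143),(568,321)]),.019));print('rails',r,r.mean(0))
a=f(onz(c,px([(453,193),(433,349),(70,190)]),.0500));print('lug',a,a[:2].mean(0),'W',np.linalg.norm(a[0]-a[1]),'L',np.linalg.norm(a[0]-a[2]),'tcp',f(st()[0][None]))
E
```

```text
rails [[0.0248 0.1246]
 [0.0249 0.0584]] [0.0249 0.0915]
lug [[-0.0404  0.1164]
 [-0.0398  0.0667]
 [-0.148   0.1173]] [-0.0401  0.0915] W 0.049742262536018406 L 0.10751776332967712 tcp [[-0.119   0.0931]]
```

Lug and nest are aligned at y=91.5 mm each. Now I'll lower and slide in.

Request:
play_rows:
  motion:
    - {"translation": [0,0,1],"roll": 0,"fingers": 1}
    - {"translation": [0,0,2],"roll": 0,"fingers": 1}
    - {"translation": [0,0,2.6],"roll": 0,"fingers": 1}
    - {"translation": [0,0,2.75],"roll": 0,"fingers": 1}
    - {"translation": [1,0,2.75],"roll": 0,"fingers": 1}
    - {"translation": [2,0,2.75],"roll": 0,"fingers": 1}
    - {"translation": [3,0,2.75],"roll": 0,"fingers": 1}
    - {"translation": [4,0,2.75],"roll": 0,"fingers": 1}
    - {"translation": [5,0,2.75],"roll": 0,"fingers": 1}
    - {"translation": [6,0,2.75],"roll": 0,"fingers": 1}
    - {"translation": [7,0,2.75],"roll": 0,"fingers": 1}
    - {"translation": [8,0,2.75],"roll": 0,"fingers": 1}
    - {"translation": [8.7,0,2.75],"roll": 0,"fingers": 1}
    - {"translation": [8.7,0,2.75],"roll": 0,"fingers": 1}
    - {"translation": [8.7,0,2.75],"roll": 0,"fingers": 1}

```text
clock: 37.98
eef_pos: [0.4427, -0.1147, 0.0267]
tool_rot: [0.999, 0.04, 0.001, 0.0]
ft_force: [0.5, -1.1, 1.1]
grip_width: 0.0067
```

Request:
play_rows:
  motion:
    - {"translation": [0.2,0,0.1],"roll": 0,"fingers": 1}
    - {"translation": [0.4,0,0.1],"roll": 0,"fingers": 1}
    - {"translation": [0.6,0,0.1],"roll": 0,"fingers": 1}
    - {"translation": [0.8,0,0.1],"roll": 0,"fingers": 1}
    - {"translation": [1.0,0,0.1],"roll": 0,"fingers": 1}
    - {"translation": [1.0,0,0.1],"roll": 0,"fingers": 1}

```text
clock: 38.48
eef_pos: [0.4453, -0.1144, 0.0266]
tool_rot: [0.999, 0.039, -0.004, 0.001]
ft_force: [-14.5, -2.0, 22.3]
grip_width: 0.0067
```

Contact came 4 mm before the expected home. I'll check where the foot's rear edge is.

```bash
python3 - <<'E'
from h import *
np.set_printoptions(precision=4,suppress=True)
c=shot('wrist','w16.png');ex=np.array([np.cos(FY),np.sin(FY)]);ey=np.array([-ex[1],ex[0]])
p,R,y,o=st();print(p,y,o['ft_force'],o['ft_torque']);f=lambda p:np.c_[(p[:,:2]-FO)@ex+.010,(p[:,:2]-FO)@ey];print('tcp',f(p[None]))
im=c['pixels'].astype(int).max(2)
for yy in(.094+.005,.094+.012,.094+.018):
    xs=np.arange(-.08,-.04,.001);q=proj(c,[fix(x,yy,.020) for x in xs]).round().astype(int)
    print(yy,q[0],q[-1],[int(im[b,a]) for a,b in q])
# top rail-foot: y profile at x=-.045
for xx in(-.045,-.01,.0):
    ys=np.arange(.094,.135,.0015);q=proj(c,[fix(xx,t,.020) for t in ys]).round().astype(int);print(xx,[int(im[b,a]) for a,b in q])
E
```

```text
[ 0.4457 -0.1144  0.0266] 0.07844075528783441 [-15.8975  -1.7925  23.3211] [-0.1858  2.7333 -0.0401]
tcp [[-0.0287  0.0935]]
0.099 [229 228] [297 228] [77, 80, 81, 79, 78, 77, 80, 80, 77, 78, 79, 78, 78, 79, 79, 81, 79, 80, 79, 79, 78, 118, 159, 180, 177, 148, 145, 143, 144, 142, 143, 145, 145, 145, 144, 145, 145, 143, 145, 145]
0.106 [228 216] [297 217] [80, 80, 80, 79, 78, 79, 77, 81, 81, 76, 78, 79, 78, 77, 78, 77, 78, 79, 78, 80, 77, 109, 179, 165, 153, 144, 144, 146, 143, 145, 144, 146, 146, 145, 145, 147, 146, 147, 147, 147]
0.112 [227 206] [297 206] [81, 79, 80, 79, 76, 77, 79, 81, 78, 78, 77, 79, 77, 77, 80, 78, 79, 78, 80, 77, 78, 89, 168, 185, 159, 143, 146, 145, 144, 144, 144, 145, 144, 146, 145, 145, 144, 144, 144, 145]
-0.045 [144, 144, 142, 147, 144, 146, 147, 148, 147, 146, 146, 146, 145, 146, 146, 124, 112, 102, 104, 117, 117, 117, 116, 116, 119, 116, 118, 117]
-0.01 [144, 144, 141, 142, 148, 148, 147, 146, 147, 205, 230, 233, 233, 234, 234, 215, 118, 102, 154, 222, 222, 222, 225, 224, 235, 154, 104, 117]
0.0 [146, 143, 141, 147, 220, 230, 233, 232, 233, 234, 235, 232, 233, 234, 233, 213, 111, 98, 153, 221, 221, 221, 225, 224, 222, 138, 97, 95]
```

The rear edge is at −58.5 mm, 3–4 mm short. A down force of 23 N suggests friction against the plate rather than the stop, so I'll ease up and push on.

Request:
play_rows:
  motion:
    - {"translation": [-0.3,0,-0.1],"roll": 0,"fingers": 1}
    - {"translation": [-0.5,0,-0.2],"roll": 0,"fingers": 1}
    - {"translation": [-0.5,0,-0.25],"roll": 0,"fingers": 1}
    - {"translation": [-0.5,0,-0.25],"roll": 0,"fingers": 1}

```text
clock: 38.87
eef_pos: [0.4456, -0.1142, 0.0276]
tool_rot: [0.999, 0.04, -0.0, -0.0]
ft_force: [0.4, -1.1, -2.0]
grip_width: 0.0071
```

Request:
play_rows:
  motion:
    - {"translation": [0.2,0,0],"roll": 0,"fingers": 1}
    - {"translation": [0.4,0,0],"roll": 0,"fingers": 1}
    - {"translation": [0.5,0,0],"roll": 0,"fingers": 1}
    - {"translation": [0.5,0,0],"roll": 0,"fingers": 1}
    - {"translation": [0.5,0,0],"roll": 0,"fingers": 1}

```text
clock: 39.28
eef_pos: [0.4501, -0.1137, 0.0274]
tool_rot: [0.999, 0.04, -0.001, -0.0]
ft_force: [-2.9, -0.2, -2.2]
grip_width: 0.0069
```

Request:
play_rows:
  motion:
    - {"translation": [0.2,0,0],"roll": 0,"fingers": 1}
    - {"translation": [0.35,0,0],"roll": 0,"fingers": 1}
    - {"translation": [0.35,0,0],"roll": 0,"fingers": 1}
    - {"translation": [0.35,0,0],"roll": 0,"fingers": 1}

```text
clock: 39.62
eef_pos: [0.4501, -0.1136, 0.0272]
tool_rot: [0.999, 0.04, -0.004, 0.0]
ft_force: [-10.2, -1.7, 3.6]
grip_width: 0.0067
```

The lug is home at 0.4501, with 0.0 mm of motion under 10 N, and lug A's stop is consistent with it. Next I'll set it down, release and turn.

Request:
play_rows:
  motion:
    - {"translation": [-0.2,0,0.1],"roll": 0,"fingers": 1}
    - {"translation": [-0.2,0,0.1],"roll": 0,"fingers": 0.3}
    - {"translation": [-0.3,0,0.1],"roll": 0,"fingers": 0.3}
    - {"translation": [-0.3,0,0],"roll": 0,"fingers": 0.3}
    - {"translation": [-0.3,0,-2],"roll": 0,"fingers": 0.3}
    - {"translation": [-0.3,0,-6],"roll": 0,"fingers": 0.3}
    - {"translation": [-0.3,0,-11],"roll": -7,"fingers": 0.3}
    - {"translation": [-0.3,0,-16],"roll": -14,"fingers": 0.3}
    - {"translation": [-0.3,0,-16],"roll": -21,"fingers": 0.3}
    - {"translation": [-0.3,0,-16],"roll": -28,"fingers": 0.3}
    - {"translation": [-0.3,0,-16],"roll": -35,"fingers": 0.3}
    - {"translation": [-0.3,0,-16],"roll": -42,"fingers": 0.3}
    - {"translation": [-0.3,0,-16],"roll": -49,"fingers": 0.3}
    - {"translation": [-0.3,0,-16],"roll": -56,"fingers": 0.3}
    - {"translation": [-0.3,0,-16],"roll": -63,"fingers": 0.3}
    - {"translation": [-0.3,0,-16],"roll": -70,"fingers": 0.3}
    - {"translation": [-0.3,0,-16],"roll": -77,"fingers": 0.3}
    - {"translation": [-0.3,0,-16],"roll": -84,"fingers": 0.3}
    - {"translation": [-0.3,0,-16],"roll": -90,"fingers": 0.3}
    - {"translation": [-0.3,0,-16],"roll": -90,"fingers": 0.3}

```text
clock: 41.28
eef_pos: [0.4521, -0.1138, 0.1884]
tool_rot: [0.678, 0.735, 0.001, 0.001]
ft_force: [-0.2, -0.2, 0.2]
grip_width: 0.0305
```

```bash
python3 - <<'E'
from h import *
c=shot('wrist','w17.png');nestx(c,.094);nestx(c,0);tabs(c)
go([.5356,-.1076,.0690],FY+np.pi/2)
E
```

```text
nest foot 0.094 -0.015 0000000000000000000000011111111111111000011111111111111111111111111111
nest foot 0.094 0.015 0000000000000000000000011111111111111000011111111111111111111111111111
nest foot 0 -0.015 0000000000000000000000111111111111111000011111111111111111110000000000
nest foot 0 0.015 0000000000000000000000011111111111111000001111111111111111111111111111
dark [([136.3, 218.5], 348), ([162.9, 217.4], 59), ([223.6, 225.4], 283), ([268.2, 268.1], 990), ([316.1, 240.1], 83), ([352.1, 262.7], 329), ([317.7, 271.1], 246), ([203.0, 281.1], 125)]
clip 1 {0: [318.8, 219.7], 0.15: [318.8, 225.7], 0.95: [318.8, 272.4]}
clip 2 {0: [226.7, 219.4], 0.15: [224.6, 225.5], 0.95: [218.7, 271.9]}
clip 3 {0: [137.2, 219.0], 0.15: [133.3, 224.9], 0.95: [122.1, 270.4]}
from [ 0.452  -0.1138  0.1883] yaw 1.649 shift cm [-0.03  8.36 11.94] roll -0.1 rows 4
```

Both feet now show the same rear edge, −54 mm. Next I'll lower clip1.

Request:
play_rows:
  motion:
    - {"translation": [0,4,0],"roll": 0,"fingers": 0.3}
    - {"translation": [0,8,0],"roll": 0,"fingers": 0.3}
    - {"translation": [0,8.35,3],"roll": 0,"fingers": 0.3}
    - {"translation": [0,8.35,6],"roll": 0,"fingers": 0.3}
    - {"translation": [0,8.35,9],"roll": 0,"fingers": 0.3}
    - {"translation": [0,8.35,11],"roll": 0,"fingers": 0.3}
    - {"translation": [0,8.35,11.9],"roll": 0,"fingers": 0.3}
    - {"translation": [0,8.35,11.9],"roll": 0,"fingers": 0.3}
    - {"translation": [0,8.35,11.9],"roll": 0,"fingers": 0.3}
    - {"translation": [0,8.35,11.9],"roll": 0,"fingers": 1}
    - {"translation": [0,8.35,11.9],"roll": 0,"fingers": 1}
    - {"translation": [0,8.35,11.9],"roll": 0,"fingers": 1}
    - {"translation": [0,8.35,11.9],"roll": 0,"fingers": 1}
    - {"translation": [0,8.35,11.9],"roll": 0,"fingers": 1}

```text
clock: 42.5
eef_pos: [0.5362, -0.1077, 0.0711]
tool_rot: [0.678, 0.735, 0.001, 0.002]
ft_force: [0.2, -0.3, 7.8]
grip_width: 0.0085
```

Request:
play_rows:
  motion:
    - {"translation": [0,-0.15,0.02],"roll": 0,"fingers": 1}
    - {"translation": [0,-0.73,0.19],"roll": 0,"fingers": 1}
    - {"translation": [0,-1.31,0.41],"roll": 0,"fingers": 1}
    - {"translation": [0,-1.87,0.69],"roll": 0,"fingers": 1}
    - {"translation": [0,-2.4,1.02],"roll": 0,"fingers": 1}
    - {"translation": [0,-2.89,1.41],"roll": 0,"fingers": 1}
    - {"translation": [0,-3.34,1.84],"roll": 0,"fingers": 1}
    - {"translation": [0,-3.74,2.31],"roll": 0,"fingers": 1}
    - {"translation": [0,-3.92,2.5],"roll": 0,"fingers": 1}
    - {"translation": [0,-3.92,2.5],"roll": 0,"fingers": 1}
    - {"translation": [0,-3.92,2.5],"roll": 0,"fingers": 1}

```text
clock: 43.42
eef_pos: [0.4977, -0.1107, 0.047]
tool_rot: [0.678, 0.735, 0.002, 0.003]
ft_force: [-3.1, -0.1, 13.4]
grip_width: 0.0085
```

Request:
play_rows:
  motion:
    - {"translation": [0,0,0],"roll": 0,"fingers": 0.3}
    - {"translation": [0,0,0],"roll": 0,"fingers": 0.3}
    - {"translation": [0,0,0],"roll": 0,"fingers": 0.3}
    - {"translation": [0,0,-2],"roll": 0,"fingers": 0.3}
    - {"translation": [0,0,-6],"roll": 0,"fingers": 0.3}
    - {"translation": [0,-3,-10],"roll": 0,"fingers": 0.3}
    - {"translation": [0,-6,-14],"roll": 0,"fingers": 0.3}
    - {"translation": [0,-9,-17],"roll": 0,"fingers": 0.3}
    - {"translation": [0,-9,-17],"roll": 0,"fingers": 0.3}
    - {"translation": [0,-9,-17],"roll": 0,"fingers": 0.3}
    - {"translation": [0,-9,-17],"roll": 0,"fingers": 0.3}
    - {"translation": [0,-9,-17],"roll": 0,"fingers": 0.3}

```text
clock: 44.42
eef_pos: [0.4058, -0.1173, 0.2128]
tool_rot: [0.678, 0.735, -0.0, -0.001]
ft_force: [0.8, -0.5, -0.0]
grip_width: 0.03
```

```bash
python3 - <<'E'
from h import *
c=shot('wrist','w18.png');tabs(c);nestx(c,.094);nestx(c,0)
go([.455,.215,.32],1.75)
E
```

```text
dark [([349.1, 160.2], 25), ([232.6, 212.9], 25), ([316.9, 213.0], 28), ([159.4, 229.0], 17), ([351.6, 262.4], 250), ([154.8, 250.4], 276), ([177.6, 246.2], 53), ([233.7, 256.8], 213), ([317.8, 256.9], 155)]
clip 1 {0: [318.5, 251.0], 0.15: [318.6, 257.0], 0.95: [318.6, 300.0]}
clip 2 {0: [236.1, 250.9], 0.15: [234.5, 256.9], 0.95: [230.0, 299.6]}
clip 3 {0: [155.5, 250.3], 0.15: [152.4, 256.2], 0.95: [143.7, 298.3]}
nest foot 0.094 -0.015 0000000000000000000000011111111111110000000111111111111111111111111111
nest foot 0.094 0.015 0000000000000000000000011111111111111000001111111111111111111111111111
nest foot 0 -0.015 0000000000000000000000011111111111110000000111111111111111111111000000
nest foot 0 0.015 0000000000000000000000011111111111110000001111111111111111111111111110
from [ 0.4056 -0.1172  0.2124] yaw 1.651 shift cm [ 32.73   7.56 -10.75] roll -5.7 rows 9
```

Clips 1 and 2 read 0.15 and clip 3 reads 0, with the feet still home. One last look at the carton and fixture together.

```bash
python3 - <<'E'
from h import *
d=shot('side')['pixels'];e=shot('scene')['pixels']
cv2.imwrite('pics/v19.png',np.hstack([cv2.resize(d[120:300,200:400],(400,360)),cv2.resize(e[120:300,235:435],(400,360))])[:,:,::-1]);print(st()[3]['clock'])
E
```

```text
44.5667
```

The viewer's limit is reached, so I'll check the far flap numerically: corners seen earlier in the v2 scene crop, at full-image (335,221) and (414,248.5), against the predicted ones.

```bash
python3 - <<'E'
from h import *
c=shot('scene')
for t in(1.8,2.2,2.5,2.75,3.0): print(t,proj(c,[car(.082-.08*np.cos(t),y,.062+.08*np.sin(t)) for y in(-.123,.123)]).round(1).tolist())
im=c['pixels'];hsv=cv2.cvtColor(im,cv2.COLOR_RGB2HSV)
# brightness along the flap's outward direction at cy=-.06, on the scene image, from rim to beyond
for cy in(-.06,.06):
    a=proj(c,car(.082,cy,.062))[0];b=proj(c,car(.20,cy,0))[0]
    pts=[a+(b-a)*k for k in np.linspace(-.3,1,27)];print(a,b,[im[int(v+.5),int(u+.5)].tolist() for u,v in pts][::1])
# white lug pixels left in carton
hs=((hsv[...,1]<45)&(hsv[...,2]>110)).astype(np.uint8);r=np.zeros_like(hs);q=proj(c,[car(x,y,.01) for x,y in((-.06,-.11),(.05,-.11),(.05,.11),(-.06,.11))]).astype(int);cv2.fillConvexPoly(r,q,1);print('white px in carton',int((hs*r).sum()))
E
```

```text
1.8 [[335.4, 211.9], [414.4, 236.8]]
2.2 [[331.2, 220.8], [410.7, 246.6]]
2.5 [[328.6, 228.3], [408.1, 254.8]]
2.75 [[327.1, 234.6], [406.2, 261.5]]
3.0 [[326.3, 240.4], [404.8, 267.6]]
[355.6971111  233.78405456] [339.21566057 272.77421128] [[167, 125, 82], [171, 129, 84], [168, 127, 82], [169, 127, 82], [173, 130, 84], [172, 129, 84], [150, 112, 72], [140, 105, 67], [139, 104, 67], [126, 104, 78], [83, 62, 40], [83, 62, 40], [81, 61, 38], [86, 66, 43], [90, 72, 49], [90, 73, 49], [88, 70, 48], [84, 68, 46], [94, 75, 50], [98, 79, 53], [177, 143, 96], [175, 141, 96], [181, 145, 99], [177, 143, 97], [172, 138, 93], [194, 160, 108], [186, 151, 102]]
[392.39271732 245.89684836] [376.75111702 286.73270311] [[173, 130, 84], [174, 130, 84], [174, 130, 85], [174, 130, 85], [170, 127, 82], [169, 126, 82], [153, 115, 75], [139, 104, 68], [143, 107, 70], [132, 98, 64], [81, 60, 39], [82, 61, 39], [83, 62, 40], [89, 69, 46], [93, 75, 50], [91, 74, 50], [93, 75, 50], [88, 71, 48], [88, 70, 47], [87, 70, 47], [155, 125, 85], [181, 145, 99], [178, 144, 97], [176, 141, 96], [185, 149, 101], [194, 163, 111], [194, 164, 111]]
white px in carton 0
```

The far flap's lit edge falls at rows 240.6 and 253, which matches about 2.7 rad, and the carton shows no white pixels. Handing in.

```bash
python3 - <<'E'
from h import *
print(bot.job_done())
E
```

```text
the job is handed in; nothing more can be done
None
```

The carton held two lugs. I folded both flaps back, then loaded one lug in nest2 and the other in nest1. Each went fully home against its stop with the clip lowered onto its foot. Clip3 was never lifted, and the job was handed in at about 45 s.

**Last checks that passed**
- **Clips:** clips 1 and 2 read about 0.15 and clip 3 about 0 in the wrist image, within 1 px.
- **Lugs:** both feet had their rear edge about 54 mm before the nest point, against the 55 mm expected. Both stops resisted a 10–14 N push.
- **Carton:** no white pixels were left inside it.
- **Flaps:** near about 2.8 rad, far about 2.7 rad.

**What failed or disagreed**
- **First clip pinch missed:** the fingertips looked 20–30 mm shorter than the stated offset. I lowered the grasp to suit and it held.
- **Second lug stuck:** it stopped about 4 mm short, apparently from pressing on the plate. I eased it up and pushed it home.
- **Far flap:** a rough early corner reading suggested only about 2.2 rad. The later edge check gave 2.7, which is the one I trust.
- **Final picture:** the viewer's limit was reached, so my last checks of the carton and flaps were numerical only. I did not re-check the other things on the bench; no move went down near them.

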